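# Wedge the dovetailed lid shut on the herb chest

### The job

Close the chest of dried dates: take the loose wooden lid by its cross bar, lay it narrow end first in the wide end of the chest's tapered dovetail way, and slide it in until it wedges tight, so that it stays tight by itself once you have let go. Push it home with a firm but gentle push, never ramming or forcing it, and leave the other things on the counter where they are.

Things in the scene. Friction and masses are not known exactly. Their poses are not given: they have to be found in the camera images.
- box: Pale wooden chest fixed to the counter, 220 long (its x) x 150 wide, open on top. Origin: centre of its underside; z up. A flat ledge at height 60 round the opening carries the lid; on it two strips (dark wood at -y, brass at +y, tops at height 77) lean inward 20 degrees from vertical as a dovetail way, which narrows along +x. Both ends are open: only the taper stops the lid.
- lid: Loose wooden lid, 140 long (its x), 14 thick, 0.2 to 0.33 kg, dark cross bar on top. Origin: centre of its underside; z up. It tapers toward its +x end (narrow, leads): half-width of the underside 50 mm less 1 mm in 12 of x: 56 at the tail, 44 at the lead; flanks slope in 20 degrees, so the top is 5 narrower a side. Starts flat on the counter, its x within 0.9 rad of the chest's.
- lid_bar (a point): Centre of the lid's cross bar, 29 above the lid's underside on its centre; axes as the lid's. The bar is 16 thick (lid x), 60 long (lid y), 30 tall, from 14 to 44 above the underside. In the way, flat on the ledge, this point is 89 above the counter. Leaning sideways on the bar while pushing wedges the lid falsely against one strip, and it springs loose when let go: let it centre itself (ease the side force, or push in several strokes).
- jar: Bystander to be left alone: amber glass jar, red cap, 72 diameter, 85 tall. Origin: centre of its underside.
- tin: Bystander to be left alone: steel tin, 80 diameter, 80 tall. Origin: centre of its underside.
- carton: Bystander to be left alone: green carton 70 x 110 x 50. Origin: centre of its underside.
- mortar: Bystander to be left alone: white mortar bowl, 100 diameter, 65 tall. Origin: centre of its underside.
- scoop: Bystander to be left alone: metal spoon with a wooden handle, lying flat near the robot. Origin: centre of its underside.
- cup: Bystander to be left alone: blue cup, 70 diameter, 60 tall. Origin: centre of its underside.
- smalljar: Bystander to be left alone: small amber jar, white cap, 52 diameter, 60 tall. Origin: centre of its underside.
- way_entry (a point): Point on the chest's ledge, on its centre line at chest x -90, height 60; axes as the chest's. With the lid's centre here and its x along the chest's, the lid goes straight down to the ledge between the strips (1.5 to 3.5 mm free a side) and then slides along chest +x, under the overhang. Half-width of the way at ledge height here: 58.7 mm, shrinking 1 mm in 12.
- way_home (a point): Point on the ledge's centre line at chest x +15: nominal place of the lid's centre as it first binds. The brass strip is sprung and set anew, unmeasured, up to 2 mm in or out, so the lid binds 12 mm before to 12 mm past this point, up to 1 mm aside, and tightens over the next 2 to 5 mm. Loose it slides with 1 to 2 N; a push of 13 to 17 N along the way makes it tight, over 20 N is forcing it.
Mind the look-alikes: they are no part of the job. What is shaped like the lid but blue or orange is not meant.

How it is judged:
By the outcome, as a careful person would: the job done as asked, in the order asked, and still so for the second after the job is handed in, with the robot touching nothing.
It also fails if it takes over 70 s, if anything falls off the work surface, if the arm or the gripper's body presses on something with over 40 N, if the wrist force passes 120 N, or if a joint passes its speed limit or range.

### The arm

A 7-joint arm with a two-finger parallel gripper is mounted at the origin on the work surface. World frame = base frame: x ahead of the robot, y to its left, z up, the work surface at z = 0. Lengths are in m, angles in rad, forces in N, time in s.
With the tool pointing down it reaches from about 0.4 to 0.9 m from the base axis. Payload 5.6 kg.
Tool frame: the origin (TCP) lies on the centre line of the jaws, within the pads' length; the fingertips stand 11 mm ahead of it and the grasp point (between the pads) lies 8 mm behind it (ctrl.finger_overhang is the distance from the TCP to the fingertips, in m); y points along the fingers, z is the direction in which the jaws open and shut, and the axes are right-handed (so a half turn about y gives the same grasp; the last joint's range is limited). The gripper opens to 92 mm and grips with 3 to 60 N. Pads are 20 mm wide; open, the fingers measure 128 mm over their backs; the gripper's body (75 mm by 189 mm) begins 69 mm behind the grasp point.
Start: joints at [-1.152, 0.468, -0.012, 1.603, 0.006, 1.071, -0.056], TCP at [0.29, 0.582, 0.226] pointing down, gripper open.
Joint ranges: [-2.53, 2.53], [-0.31, 2.02], [-1.57, 1.55], [0.28, 2.44], [-1.29, 4.43], [0.15, 1.84], [-2.92, 2.92]. Speed limits (rad/s): [2.57, 2.57, 3.14, 3.14, 3.14, 3.14, 3.14].

### API

Orientations are given as a unit quaternion [x, y, z, w].
In Python, from plant import ctrl gives the robot as it stands. The module is installed in compiled form; this text tells all that it offers.
- The arm moves only by the tool arm_command, never from a script. Its argument "steps" is a list of rows, each an object with "translation": the shift along the tool's x, y, z in mm, a list of three; "dr": the turn, a rotation vector about the tool's x, y, z in rad, a list of three; "jaw": the opening, from 0 (shut) to 1 (fully open). A call has exactly 5 rows; each row shifts and turns the commanded pose from where the row before left it, along the tool's axes as they then stand; what a row does not reach is not made up. A row lasts 1/10 s, in which the tool goes at most 50 mm and 8.59 degrees, less where a joint would pass 70% of its speed; a pose out of reach is approached as far as the arm can. A call with a gripper value outside its range is refused whole. The fingers move at their own pace and stop on an object; "newtons" is the grip in N (left out, the last holds). Time passes only in rows, so rows that do not move let the fingers close, or fill a call up. It gives the time, the measured TCP pose, the force and the opening at its end, in the units of the state.
- ctrl.sense(): the state, without advancing time (a new reading comes with each control period).
- ctrl.capture(name): name is "scene" or "top" or "wrist"; returns the picture (400x640x3 uint8, red, green, blue); there is no depth.
- ctrl.camera_params(name): a dict with "fx", "fy", "cx", "cy" (pixels), "D" ([k1, k2, p1, p2, k3] as OpenCV has them; the pictures are not rectified), "rvec" (rotation vector, rad) and "tvec" (3), from world to camera coordinates, as OpenCV has them. Camera axes: x right, y down, z forward; pixel columns grow to the right and rows downward; lengths in m; the calibration is good to about 2 mm. A picture is of the moment at which its call begins: read the wrist's pose just before it. camera_params takes no time and is no camera call; for the wrist camera it gives the pose at the moment of the call.
- ctrl.close_job(): hands the job in, once; it reports no verdict.
The state is a dict: "t": time; "joint_positions": joint angles; "qd": joint speeds; "joint_torque": joint torques, N m; "eef_pos": TCP position; "tool_rot": TCP orientation; "contact_force": force on the tool from outside, world axes, zero at the start; "torque": the same for the moment, N m; "gripper_width": finger opening in m.
Only numpy, scipy, OpenCV 4.12 (cv2) and the standard library are available. Lean on these libraries where they do the work, as an engineer would, in place of code of your own. Each camera call takes 0.05 s, during which the arm holds its last target.

## Working session

There is one attempt and no reset: what is moved stays moved. The work goes in short steps, Python scripts to look and compute and a tool call to move; the robot and the scene stay as the last step left them, time stands still between calls to the robot, and variables do not carry over. Pictures are saved under pics/ and viewed, and the job is handed in when it is done.

Besides the shell and the picture viewer there is one more tool, called after "Request:" by a JSON object that holds its "method" and its "body", one argument or row to a line. arm_command: Moves the arm, as the interface text tells. Its arguments: {"type":"object","properties":{"steps":{"type":"array","items":{"type":"object","properties":{"translation":{"type":"array","items":{"type":"number"}},"dr":{"type":"array","items":{"type":"number"}},"jaw":{"type":"number"}}}},"newtons":{"type":"number"}},"required":["steps"]}

```bash
mkdir -p pics
python3 - <<'E'
from plant import ctrl
import cv2
s=ctrl.sense();print({k:(v if not hasattr(v,'__len__') else [round(float(x),4) for x in v]) for k,v in s.items()}, ctrl.finger_overhang)
for n in ["scene","top","wrist"]:
    p=ctrl.camera_params(n);print(n,p)
    im=ctrl.capture(n);cv2.imwrite(f"pics/a_{n}.png",im[:,:,::-1])
E
```

```text
{'t': 0.0, 'joint_positions': [-1.152, 0.4683, -0.0116, 1.6036, 0.006, 1.0714, -0.0563], 'qd': [0.0009, 0.0001, -0.0016, -0.0008, 0.0017, -0.0016, 0.0025], 'joint_torque': [0.0003, -52.058, -0.0127, -24.3741, -0.0567, 0.0173, 0.0002], 'eef_pos': [0.2894, 0.5814, 0.2247], 'tool_rot': [0.6889, -0.1619, 0.1617, -0.6877], 'contact_force': [0.2149, -0.6196, -0.184], 'torque': [0.0142, 0.0476, 0.0001], 'gripper_width': 0.09188534089753142} 0.011
scene {'fx': 444.37860865606604, 'fy': 444.37860865606604, 'cx': 320.73249528328074, 'cy': 203.54932106277946, 'D': array([-0.03244717,  0.        ,  0.        ,  0.        ,  0.        ]), 'rvec': array([ 2.1030557 ,  0.82423697, -0.42539578]), 'tvec': array([-0.42910697, -0.14239159,  1.80125986])}
top {'fx': 390.23361973566443, 'fy': 390.23361973566443, 'cx': 321.12331771232374, 'cy': 197.42337093814677, 'D': array([-0.06158823,  0.        ,  0.        ,  0.        ,  0.        ]), 'rvec': array([ 2.17216702, -2.21247669,  0.05372203]), 'tvec': array([0.0829135 , 0.54534468, 1.41161705])}
wrist {'fx': 343.5136728259295, 'fy': 343.5136728259295, 'cx': 316.5247432892916, 'cy': 196.7547990770497, 'D': array([-0.03855721,  0.        ,  0.        ,  0.        ,  0.        ]), 'rvec': array([-2.48710996, -1.53949788, -0.18837761]), 'tvec': array([-0.64902917, -0.02764387,  0.39102179])}
```

View pics/a_scene.png

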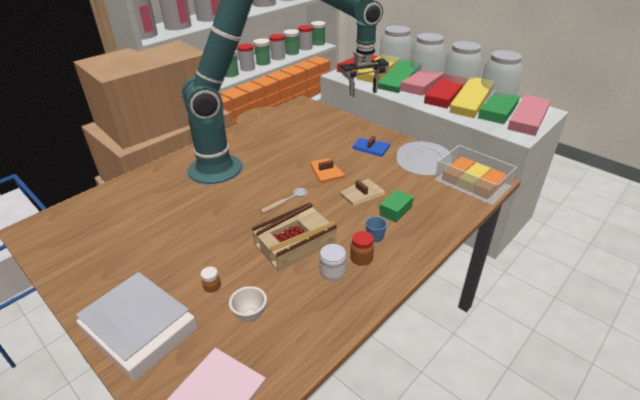

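View pics/a_top.png

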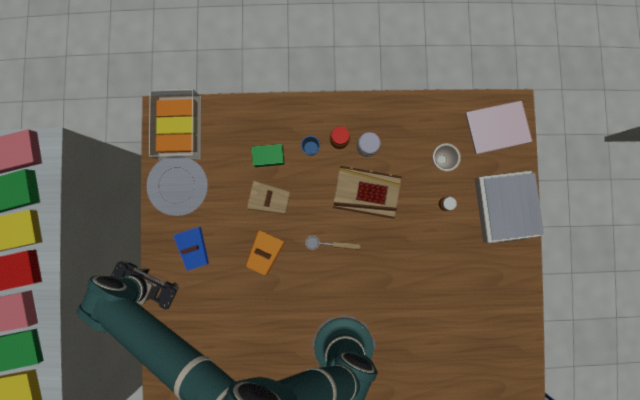

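View pics/a_wrist.png

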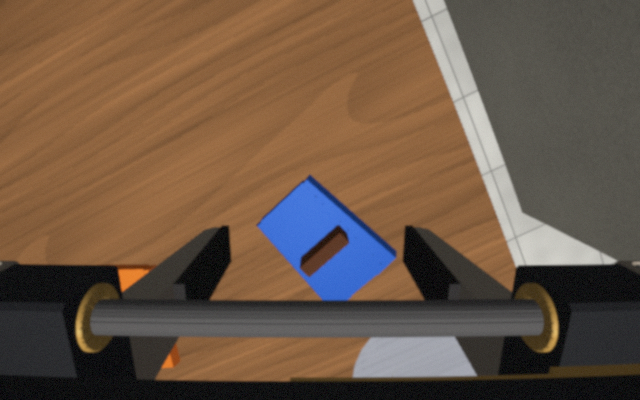

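Look-alikes in the top view: wooden lid at (268,197), blue plate at (191,249) and orange plate at (265,253). The description asks for wood, so I choose (268,197) and check it in a close crop.

```bash
cat > h.py <<'E'
import numpy as np, cv2
from scipy.spatial.transform import Rotation as R
def ray(p,uv):
    K=np.array([[p['fx'],0,p['cx']],[0,p['fy'],p['cy']],[0,0,1]])
    n=cv2.undistortPoints(np.array(uv,float).reshape(-1,1,2),K,np.array(p['D'])).reshape(-1,2)
    Rm=cv2.Rodrigues(np.array(p['rvec']))[0]
    d=np.c_[n,np.ones(len(n))]@Rm
    c=-Rm.T@np.array(p['tvec']).ravel()
    return c,d
def plane(p,uv,z):
    c,d=ray(p,uv); return c+d*((z-c[2])/d[:,2])[:,None]
def proj(p,X):
    K=np.array([[p['fx'],0,p['cx']],[0,p['fy'],p['cy']],[0,0,1]])
    return cv2.projectPoints(np.array(X,float).reshape(-1,1,3),np.array(p['rvec']),np.array(p['tvec']),K,np.array(p['D']))[0].reshape(-1,2)
E
python3 - <<'E'
import cv2,numpy as np
im=cv2.imread('pics/a_top.png')
c=im[130:270,235:415]; cv2.imwrite('pics/a_top_crop.png',cv2.resize(c,None,fx=4.4,fy=4.2,interpolation=cv2.INTER_CUBIC))
from h import *
from plant import ctrl
p=ctrl.camera_params('top')
print(plane(p,[(268,197),(367,192)],0.014).round(3))
for n in('top','wrist','scene'):print(n,ray(ctrl.camera_params(n),[(320,200)]))
s=ctrl.sense();print(R.from_quat(s['tool_rot']).as_matrix().round(3))
E
```

```text
[[ 0.552  0.267  0.014]
 [ 0.564 -0.095  0.014]]
top (array([0.47088551, 0.06758079, 1.43897111]), array([[ 0.04666844,  0.00671069, -0.99891386]]))
wrist (array([0.22850824, 0.61215452, 0.38484117]), array([[ 0.23042099, -0.10535876, -0.96746953]]))
scene (array([ 1.36108045, -0.80203968,  0.97628765]), array([[-0.55419517,  0.57515941, -0.60176895]]))
[[ 0.895 -0.     0.446]
 [-0.446 -0.001  0.895]
 [ 0.    -1.    -0.001]]
```

View pics/a_top_crop.png

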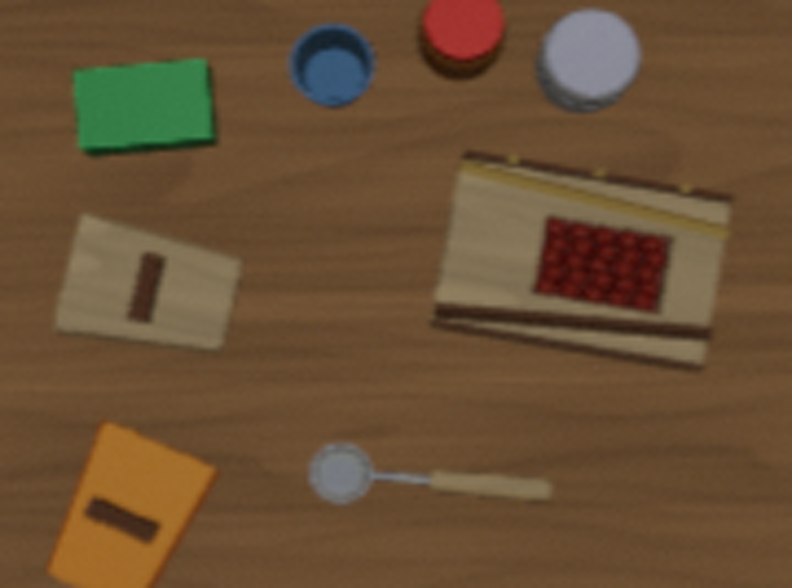

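The crop shows the wooden lid at crop (147,285), with its narrow end to the right. The chest is at (580,260), with its brass strip on the upper side (+x world), so chest +x points about to world -y. Next I measure both from the top view.

Run:
```python
import cv2,numpy as np
from h import *
from plant import ctrl
p=ctrl.camera_params('top')
im=cv2.imread('pics/a_top.png');hsv=cv2.cvtColor(im,cv2.COLOR_BGR2HSV)
for q in [(255,195),(280,205),(255,225),(268,197),(345,190),(360,170),(345,206),(375,208),(340,170),(393,184)]: print(q,hsv[q[1],q[0]])
```

```text
(255, 195) [ 19  88 131]
(280, 205) [ 19  84 127]
(255, 225) [ 14 140 106]
(268, 197) [ 10 143  68]
(345, 190) [ 19  88 134]
(360, 170) [ 12 126  69]
(345, 206) [ 16 109  77]
(375, 208) [ 15 152  52]
(340, 170) [ 21 137 125]
(393, 184) [ 21 142 124]
```

Run:
```python
import cv2,numpy as np
from h import *
from plant import ctrl
p=ctrl.camera_params('top')
im=cv2.imread('pics/a_top.png');hsv=cv2.cvtColor(im,cv2.COLOR_BGR2HSV)
m=((hsv[...,0]>=16)&(hsv[...,0]<=24)&(hsv[...,1]<118)&(hsv[...,2]>100)).astype(np.uint8)
cs,_=cv2.findContours(m,cv2.RETR_EXTERNAL,cv2.CHAIN_APPROX_NONE)
for c in cs:
    if cv2.contourArea(c)<200: continue
    x=cv2.boundingRect(c); 
    if not(230<x[0]<420): continue
    ap=cv2.approxPolyDP(c,4,True).reshape(-1,2)
    print(cv2.contourArea(c),x,ap.tolist()); print(plane(p,ap,0.014).round(4)[:,:2].tolist())
# bar
b=((hsv[...,2]<95)&(m==0)).astype(np.uint8); b[:185]=0;b[215:]=0;b[:,:255]=0;b[:,282:]=0
ys,xs=np.nonzero(b);pts=plane(p,np.c_[xs,ys],0.044);mm=pts[:,:2].mean(0);u,s,v=np.linalg.svd(pts[:,:2]-mm);print(len(xs),mm,v[0],s)
```

```text
931.0 (247, 181, 43, 32) [[253, 181], [247, 208], [285, 211], [288, 191]]
[[0.6119, 0.3221], [0.513, 0.3451], [0.4996, 0.2057], [0.5726, 0.1938]]
1575.5 (333, 171, 67, 37) [[339, 171], [334, 201], [396, 206], [399, 187]]
[[0.6427, 0.0055], [0.5329, 0.0261], [0.5103, -0.2004], [0.5798, -0.2134]]
115 [0.53350227 0.26389107] [-0.99956806  0.02938875] [0.27247658 0.16255719]
```

Request:
{"method": "arm_command", "body": {
  "steps": [
    {"translation": [37, 0, -17], "dr": [0, 0, 0], "jaw": 1},
    {"translation": [37, 0, -17], "dr": [0, 0, 0], "jaw": 1},
    {"translation": [37, 0, -17], "dr": [0, 0, 0], "jaw": 1},
    {"translation": [37, 0, -17], "dr": [0, 0, 0], "jaw": 1},
    {"translation": [37, 0, -17], "dr": [0, 0, 0], "jaw": 1}
  ]
}}

```text
t: 0.65
eef_pos: [0.4181, 0.4218, 0.2254]
tool_rot: [0.688, -0.162, 0.162, -0.688]
contact_force: [0.8, 0.2, 0.2]
gripper_width: 0.0918
```

Request:
{"method": "arm_command", "body": {
  "steps": [
    {"translation": [37, 0, -17], "dr": [0, 0, 0], "jaw": 1},
    {"translation": [37, 0, -17], "dr": [0, 0, 0], "jaw": 1},
    {"translation": [37, 0, -17], "dr": [0, 0, 0], "jaw": 1},
    {"translation": [37, 0, -17], "dr": [0, 0, 0], "jaw": 1},
    {"translation": [37, 0, -17], "dr": [0, 0, 0], "jaw": 1}
  ]
}}

```text
t: 1.15
eef_pos: [0.5458, 0.2634, 0.2255]
tool_rot: [0.688, -0.162, 0.162, -0.688]
contact_force: [-0.4, 0.0, 0.6]
gripper_width: 0.0919
```

Request:
{"method": "arm_command", "body": {
  "steps": [
    {"translation": [0, 0, 0], "dr": [0, -0.09, 0], "jaw": 1},
    {"translation": [0, 0, 0], "dr": [0, -0.09, 0], "jaw": 1},
    {"translation": [0, 0, 0], "dr": [0, -0.09, 0], "jaw": 1},
    {"translation": [0, 0, 0], "dr": [0, 0, 0], "jaw": 1},
    {"translation": [0, 0, 0], "dr": [0, 0, 0], "jaw": 1}
  ]
}}

```text
t: 1.65
eef_pos: [0.545, 0.2647, 0.2254]
tool_rot: [0.704, -0.069, 0.068, -0.704]
contact_force: [-0.1, -0.9, 0.0]
gripper_width: 0.0918
```

Run:
```python
from plant import ctrl
import cv2,pickle
p=ctrl.camera_params('wrist');im=ctrl.capture('wrist');cv2.imwrite("pics/b_wrist.png",im[:,:,::-1]);pickle.dump(p,open('pb','wb'))
```

```text
(no output)
```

View pics/b_wrist.png

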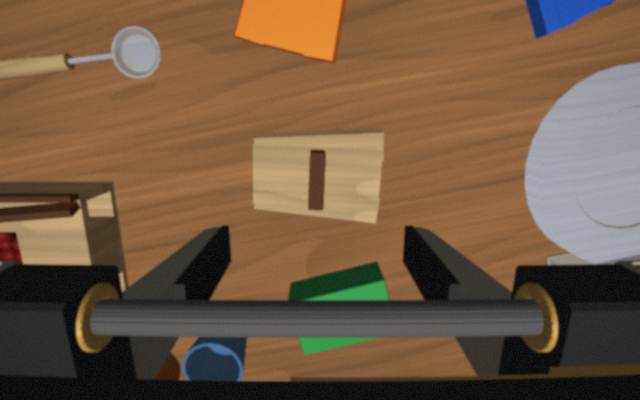

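The wrist view shows the wooden lid at (318,175), with its bar at (317,180) and its narrow end to the left. This confirms the choice.

```bash
cat > lid.py <<'E'
from h import *
def lidpose(im,p,roi,z0=0.0,hi=118):
    hsv=cv2.cvtColor(im,cv2.COLOR_BGR2HSV)
    x0,y0,x1,y1=roi
    w=np.zeros(hsv.shape[:2],np.uint8);w[y0:y1,x0:x1]=1
    m=((hsv[...,0]>=15)&(hsv[...,0]<=26)&(hsv[...,1]<hi)&(hsv[...,2]>100)&(w>0)).astype(np.uint8)
    m=cv2.morphologyEx(m,cv2.MORPH_OPEN,np.ones((3,3)))
    cs,_=cv2.findContours(m,cv2.RETR_EXTERNAL,cv2.CHAIN_APPROX_NONE)
    c=max(cs,key=cv2.contourArea);hull=cv2.convexHull(c)
    for e in np.arange(2,12,.5):
        ap=cv2.approxPolyDP(hull,e,True)
        if len(ap)==4:break
    print(cv2.contourArea(c),ap.reshape(-1,2).tolist())
    # refine sides by fitting lines
    P=c.reshape(-1,2).astype(float);q=ap.reshape(-1,2).astype(float);L=[]
    for i in range(4):
        a,b=q[i],q[(i+1)%4];d=(b-a)/np.linalg.norm(b-a);t=(P-a)@d;n=(P-a)@np.array([-d[1],d[0]])
        s=P[(abs(n)<2.5)&(t>4)&(t<np.linalg.norm(b-a)-4)]
        v=cv2.fitLine(s.astype(np.float32),cv2.DIST_HUBER,0,.01,.01).ravel();L.append(np.cross([v[2],v[3],1],[v[2]+v[0],v[3]+v[1],1]))
    C=[]
    for i in range(4):
        k=np.cross(L[i-1],L[i]);C.append(k[:2]/k[2])
    return np.array(C),m
def bar(im,p,roi,vmax=110,z=0.044):
    hsv=cv2.cvtColor(im,cv2.COLOR_BGR2HSV);x0,y0,x1,y1=roi
    w=np.zeros(hsv.shape[:2],np.uint8);w[y0:y1,x0:x1]=1
    m=((hsv[...,2]<vmax)&(w>0)).astype(np.uint8)
    cs,_=cv2.findContours(m,cv2.RETR_EXTERNAL,cv2.CHAIN_APPROX_NONE)
    c=max(cs,key=cv2.contourArea);r=cv2.minAreaRect(c);return cv2.boxPoints(r)
E
python3 - <<'E'
from lid import *
import pickle
p=pickle.load(open('pb','rb'));im=cv2.imread('pics/b_wrist.png')
hsv=cv2.cvtColor(im,cv2.COLOR_BGR2HSV)
print([ (q,hsv[q[1],q[0]].tolist()) for q in [(270,150),(370,200),(317,180),(316,153),(300,120),(300,133)]])
C,m=lidpose(im,p,(225,110,410,240))
X=plane(p,C,0.014);print(C.round(1).tolist());print(X.round(4)[:,:2].tolist())
print([np.linalg.norm(X[i]-X[i-1]).round(4) for i in range(4)])
B=bar(im,p,(295,140,345,225));XB=plane(p,B,0.044);print(B.tolist(),XB.round(4)[:,:2].tolist(),XB.mean(0))
E
```

```text
[((270, 150), [18, 97, 174]), ((370, 200), [18, 97, 173]), ((317, 180), [11, 154, 91]), ((316, 153), [12, 162, 71]), ((300, 120), [14, 143, 141]), ((300, 133), [17, 118, 117])]
10425.5 [[383, 132], [375, 223], [254, 208], [256, 136]]
[[384.2, 130.8], [376.0, 223.1], [253.0, 208.3], [253.0, 136.6]]
[[0.5124, 0.3445], [0.6131, 0.3202], [0.5689, 0.1869], [0.4913, 0.2058]]
[np.float64(0.1403), np.float64(0.1036), np.float64(0.1404), np.float64(0.0798)]
[[308.3438720703125, 208.71644592285156], [310.53564453125, 149.5383758544922], [324.5904541015625, 150.0589141845703], [322.398681640625, 209.2369842529297]] [[0.5731, 0.2504], [0.5137, 0.2647], [0.5169, 0.2782], [0.5765, 0.2645]] [0.54506996 0.26446131 0.044     ]
```

Request:
{"method": "arm_command", "body": {
  "steps": [
    {"translation": [0, 30, 0], "dr": [0, 0.042, 0], "jaw": 1},
    {"translation": [0, 40, 0], "dr": [0, 0, 0], "jaw": 1},
    {"translation": [0, 40, 0], "dr": [0, 0, 0], "jaw": 1},
    {"translation": [0, 20, 0], "dr": [0, 0, 0], "jaw": 1},
    {"translation": [0, 0, 0], "dr": [0, 0, 0], "jaw": 1}
  ]
}}

```text
t: 2.2
eef_pos: [0.5429, 0.2638, 0.0923]
tool_rot: [0.704, -0.085, 0.081, -0.701]
contact_force: [-0.2, -0.4, 0.5]
gripper_width: 0.0924
```

Run:
```python
from plant import ctrl
import cv2,pickle
from h import *
s=ctrl.sense();print(s['eef_pos'],R.from_quat(s['tool_rot']).as_matrix().round(4))
p=ctrl.camera_params('wrist');im=ctrl.capture('wrist');cv2.imwrite("pics/c_wrist.png",im[:,:,::-1]);pickle.dump(p,open('pc','wb'))
```

```text
[0.54285165 0.26381851 0.0922753 ] [[ 0.9726 -0.0056  0.2325]
 [-0.2325 -0.0034  0.9726]
 [-0.0047 -1.     -0.0046]]
```

View pics/c_wrist.png

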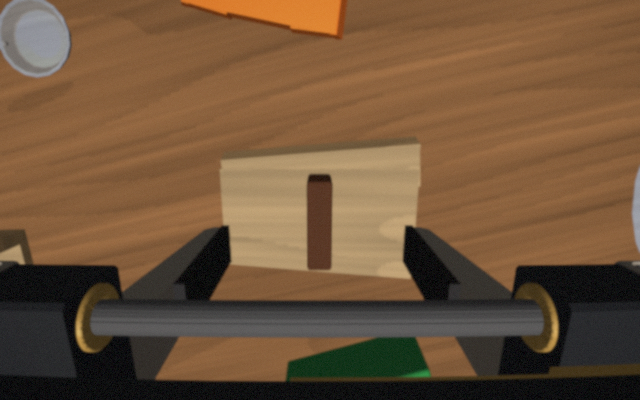

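The bar sits mid-frame, from (320,178) to (319,268), centred between the fingers. I refine its position.

Run:
```python
from lid import *
import pickle
p=pickle.load(open('pc','rb'));im=cv2.imread('pics/c_wrist.png')
B=bar(im,p,(295,165,345,285),115);XB=plane(p,B,0.044);print(B.tolist(),XB.round(4)[:,:2].tolist(),XB.mean(0))
print(sorted([np.linalg.norm(XB[i]-XB[i-1]).round(4) for i in range(4)]))
d=XB[np.argmax(np.linalg.norm(XB-XB[0],axis=1)*0)]
```

```text
[[306.9999694824219, 173.99996948242188], [330.9999694824219, 173.99996948242188], [330.9999694824219, 268.9999694824219], [306.9999694824219, 268.9999694824219]] [[0.5118, 0.265], [0.5152, 0.2793], [0.5772, 0.2651], [0.5735, 0.2497]] [0.54444275 0.2647769  0.044     ]
[np.float64(0.0148), np.float64(0.0159), np.float64(0.0636), np.float64(0.0636)]
```

Request:
{"method": "arm_command", "body": {
  "steps": [
    {"translation": [3, 20, 1], "dr": [0, 0, 0], "jaw": 1},
    {"translation": [0, 20, 0], "dr": [0, 0, 0], "jaw": 1},
    {"translation": [0, 15, 0], "dr": [0, 0, 0], "jaw": 1},
    {"translation": [0, 7, 0], "dr": [0, 0, 0], "jaw": 1},
    {"translation": [0, 0, 0], "dr": [0, 0, 0], "jaw": 1}
  ]
}}

```text
t: 2.75
eef_pos: [0.5482, 0.2651, 0.0335]
tool_rot: [0.702, -0.083, 0.082, -0.702]
contact_force: [0.2, 0.1, 0.2]
gripper_width: 0.092
```

Request:
{"method": "arm_command", "body": {
  "steps": [
    {"translation": [0, 0, 0], "dr": [0, 0, 0], "jaw": 0},
    {"translation": [0, 0, 0], "dr": [0, 0, 0], "jaw": 0},
    {"translation": [0, 0, 0], "dr": [0, 0, 0], "jaw": 0},
    {"translation": [0, 0, 0], "dr": [0, 0, 0], "jaw": 0},
    {"translation": [0, 0, 0], "dr": [0, 0, 0], "jaw": 0}
  ],
  "newtons": 30
}}

```text
t: 3.25
eef_pos: [0.5484, 0.2652, 0.0339]
tool_rot: [-0.702, 0.082, -0.083, 0.702]
contact_force: [-0.7, -0.6, 0.5]
gripper_width: 0.0543
```

Request:
{"method": "arm_command", "body": {
  "steps": [
    {"translation": [-2, 3, 0], "dr": [0, 0, 0], "jaw": 0.4},
    {"translation": [0, 0, 0], "dr": [0, 0, 0], "jaw": 0.3},
    {"translation": [0, 0, 0], "dr": [0, 0, 0], "jaw": 0},
    {"translation": [0, 0, 0], "dr": [0, 0, 0], "jaw": 0},
    {"translation": [0, 0, 0], "dr": [0, 0, 0], "jaw": 0}
  ],
  "newtons": 30
}}

```text
t: 3.75
eef_pos: [0.5463, 0.2654, 0.0306]
tool_rot: [0.702, -0.083, 0.082, -0.702]
contact_force: [-0.1, 0.6, 0.5]
gripper_width: 0.0159
```

Request:
{"method": "arm_command", "body": {
  "steps": [
    {"translation": [0, 0, 0], "dr": [0, 0, 0], "jaw": 0},
    {"translation": [0, 0, 0], "dr": [0, 0, 0], "jaw": 0},
    {"translation": [0, 0, 0], "dr": [0, 0, 0], "jaw": 0},
    {"translation": [0, 0, 0], "dr": [0, 0, 0], "jaw": 0},
    {"translation": [0, 0, 0], "dr": [0, 0, 0], "jaw": 0}
  ],
  "newtons": 30
}}

```text
t: 4.25
eef_pos: [0.5463, 0.2653, 0.0306]
tool_rot: [0.702, -0.083, 0.083, -0.702]
contact_force: [-1.5, -1.6, 1.1]
gripper_width: 0.0157
```

Request:
{"method": "arm_command", "body": {
  "steps": [
    {"translation": [0, -10, 0], "dr": [0, 0, 0], "jaw": 0},
    {"translation": [0, -30, 0], "dr": [0, 0, 0], "jaw": 0},
    {"translation": [0, -40, 0], "dr": [0, 0, 0], "jaw": 0},
    {"translation": [0, -40, 0], "dr": [0, 0, 0], "jaw": 0},
    {"translation": [0, -30, 0], "dr": [0, 0, 0], "jaw": 0}
  ]
}}

```text
t: 4.75
eef_pos: [0.5467, 0.2662, 0.1837]
tool_rot: [-0.702, 0.082, -0.083, 0.703]
contact_force: [1.3, 0.7, -2.9]
gripper_width: 0.0157
```

Request:
{"method": "arm_command", "body": {
  "steps": [
    {"translation": [20, -10, -25], "dr": [0, 0, 0], "jaw": 0},
    {"translation": [20, -10, -30], "dr": [0, 0, 0], "jaw": 0},
    {"translation": [20, -10, -30], "dr": [0, 0, 0], "jaw": 0},
    {"translation": [20, -10, -30], "dr": [0, 0, 0], "jaw": 0},
    {"translation": [20, -10, -30], "dr": [0, 0, 0], "jaw": 0}
  ]
}}

```text
t: 5.25
eef_pos: [0.61, 0.1003, 0.2315]
tool_rot: [-0.702, 0.082, -0.082, 0.702]
contact_force: [-0.4, -0.3, -2.4]
gripper_width: 0.0155
```

Request:
{"method": "arm_command", "body": {
  "steps": [
    {"translation": [20, 0, -30], "dr": [0, 0, 0], "jaw": 0},
    {"translation": [20, 0, -30], "dr": [0, 0, 0], "jaw": 0},
    {"translation": [20, 0, -30], "dr": [0, 0, 0], "jaw": 0},
    {"translation": [14, 0, -25], "dr": [0, 0, 0], "jaw": 0},
    {"translation": [0, 0, -20], "dr": [0, 0, 0], "jaw": 0}
  ]
}}

```text
t: 5.75
eef_pos: [0.6514, -0.0497, 0.2307]
tool_rot: [0.702, -0.083, 0.084, -0.702]
contact_force: [-0.4, -0.5, -2.5]
gripper_width: 0.0161
```

Request:
{"method": "arm_command", "body": {
  "steps": [
    {"translation": [0, 0, 0], "dr": [0, 0, 0], "jaw": 0},
    {"translation": [0, 0, 0], "dr": [0, 0, 0], "jaw": 0},
    {"translation": [0, 0, 0], "dr": [0, 0, 0], "jaw": 0},
    {"translation": [0, 0, 0], "dr": [0, 0, 0], "jaw": 0},
    {"translation": [0, 0, 0], "dr": [0, 0, 0], "jaw": 0}
  ]
}}

```text
t: 6.25
eef_pos: [0.6508, -0.0457, 0.2307]
tool_rot: [-0.702, 0.082, -0.082, 0.703]
contact_force: [0.3, -0.6, -2.8]
gripper_width: 0.0156
```

Run:
```python
from plant import ctrl
import cv2,pickle
from h import *
s=ctrl.sense();print(s['eef_pos'],R.from_quat(s['tool_rot']).as_matrix().round(4),s['contact_force'])
p=ctrl.camera_params('wrist');im=ctrl.capture('wrist');cv2.imwrite("pics/d_wrist.png",im[:,:,::-1]);pickle.dump((p,s),open('pd','wb'))
```

```text
[ 0.65076803 -0.04574148  0.23066791] [[ 9.732e-01  1.000e-04  2.299e-01]
 [-2.299e-01  4.000e-04  9.732e-01]
 [ 0.000e+00 -1.000e+00  4.000e-04]] [ 0.34549811 -0.59017984 -2.84279724]
```

View pics/d_wrist.png

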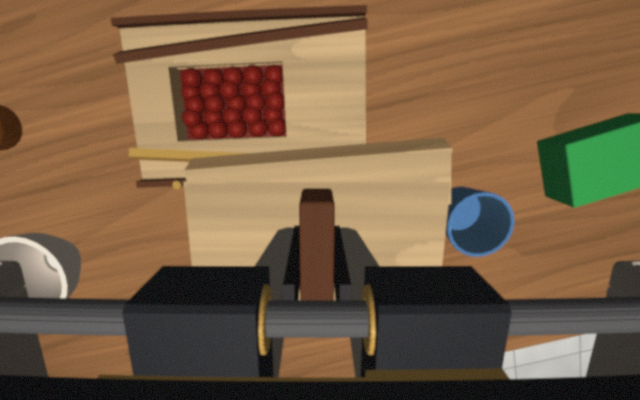

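The view shows the chest in the upper left, with the held lid hiding part of the brass side. I back off and up to get the whole chest above the lid.

Request:
{"method": "arm_command", "body": {
  "steps": [
    {"translation": [10, -20, 0], "dr": [0, 0, 0], "jaw": 0},
    {"translation": [10, -25, 0], "dr": [0, 0, 0], "jaw": 0},
    {"translation": [10, -25, 0], "dr": [0, 0, 0], "jaw": 0},
    {"translation": [10, -20, 0], "dr": [0, 0, 0], "jaw": 0},
    {"translation": [0, 0, 0], "dr": [0, 0, 0], "jaw": 0}
  ]
}}

```text
t: 6.8
eef_pos: [0.6918, -0.0566, 0.3237]
tool_rot: [-0.702, 0.08, -0.085, 0.702]
contact_force: [0.5, 0.0, -2.7]
gripper_width: 0.0159
```

Request:
{"method": "arm_command", "body": {
  "steps": [
    {"translation": [0, 0, 0], "dr": [0, 0, 0], "jaw": 0},
    {"translation": [0, 0, 0], "dr": [0, 0, 0], "jaw": 0},
    {"translation": [0, 0, 0], "dr": [0, 0, 0], "jaw": 0},
    {"translation": [0, 0, 0], "dr": [0, 0, 0], "jaw": 0},
    {"translation": [0, 0, 0], "dr": [0, 0, 0], "jaw": 0}
  ]
}}

```text
t: 7.3
eef_pos: [0.6893, -0.0563, 0.3201]
tool_rot: [0.702, -0.083, 0.082, -0.702]
contact_force: [-0.1, -0.6, -2.1]
gripper_width: 0.0157
```

Run:
```python
from plant import ctrl
import cv2,pickle
from h import *
s=ctrl.sense();print(s['eef_pos'],R.from_quat(s['tool_rot']).as_matrix().round(4),s['contact_force'])
p=ctrl.camera_params('wrist');im=ctrl.capture('wrist');cv2.imwrite("pics/e_wrist.png",im[:,:,::-1]);pickle.dump((p,s),open('pe','wb'))
b=im[0:200,80:420,::-1];cv2.imwrite("pics/e_crop.png",cv2.resize(b,None,fx=2.35,fy=2.35,interpolation=cv2.INTER_CUBIC))
```

```text
[ 0.68933807 -0.0563254   0.32011835] [[ 9.728e-01 -7.000e-04  2.317e-01]
 [-2.317e-01  1.000e-04  9.728e-01]
 [-7.000e-04 -1.000e+00 -1.000e-04]] [-0.1315119  -0.60367288 -2.1424716 ]
```

View pics/e_crop.png

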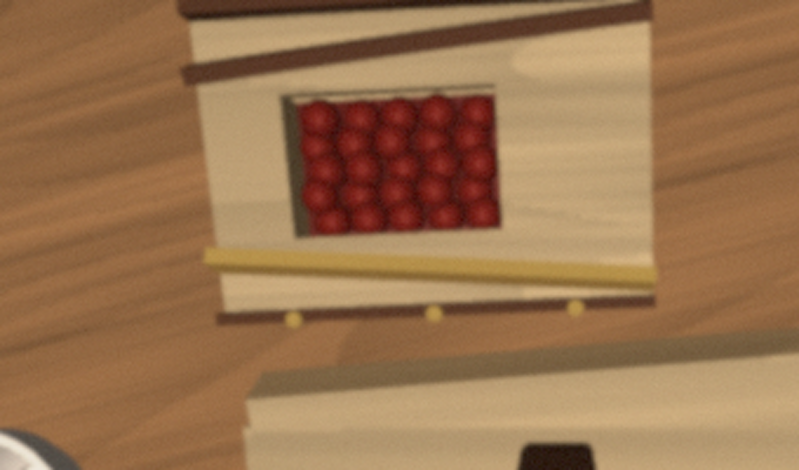

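Run:
```python
from h import *
import pickle
p,s=pickle.load(open('pe','rb'));im=cv2.imread('pics/e_wrist.png')
hsv=cv2.cvtColor(im,cv2.COLOR_BGR2HSV).astype(int)
for c in (180,270,340): print(c,[(r,*hsv[r,c].tolist()) for r in list(range(0,36,1))+list(range(104,140,1))][::1] if c==270 else '')
print([(c,*hsv[60,c].tolist()) for c in range(345,366)])
print([(c,*hsv[60,c].tolist()) for c in range(155,180)])
```

```text
180 
270 [(0, 10, 174, 47), (1, 12, 138, 63), (2, 15, 108, 92), (3, 17, 101, 137), (4, 17, 99, 167), (5, 18, 99, 178), (6, 18, 95, 182), (7, 18, 97, 182), (8, 17, 98, 182), (9, 18, 99, 178), (10, 18, 104, 160), (11, 16, 107, 129), (12, 13, 130, 98), (13, 11, 146, 84), (14, 8, 136, 90), (15, 11, 143, 91), (16, 10, 142, 88), (17, 11, 147, 87), (18, 11, 149, 91), (19, 11, 130, 106), (20, 14, 109, 138), (21, 16, 99, 170), (22, 18, 98, 183), (23, 18, 100, 181), (24, 17, 96, 183), (25, 18, 98, 184), (26, 18, 99, 186), (27, 16, 96, 188), (28, 18, 100, 186), (29, 18, 95, 188), (30, 18, 99, 186), (31, 18, 99, 185), (32, 18, 95, 188), (33, 17, 95, 187), (34, 18, 100, 179), (35, 18, 97, 173), (104, 17, 96, 183), (105, 18, 98, 187), (106, 17, 97, 190), (107, 18, 94, 192), (108, 18, 107, 189), (109, 19, 122, 186), (110, 20, 142, 181), (111, 20, 148, 179), (112, 20, 152, 178), (113, 20, 150, 178), (114, 20, 149, 175), (115, 19, 153, 168), (116, 19, 155, 153), (117, 18, 160, 137), (118, 18, 155, 138), (119, 17, 135, 149), (120, 18, 110, 169), (121, 18, 101, 184), (122, 17, 97, 189), (123, 18, 97, 1
[... 588 characters left out ...]
 16, 124, 166), (358, 14, 137, 158), (359, 14, 139, 152), (360, 14, 141, 152), (361, 14, 142, 151), (362, 14, 143, 152), (363, 14, 144, 151), (364, 14, 138, 150), (365, 13, 138, 152)]
[(155, 14, 139, 138), (156, 13, 138, 144), (157, 14, 138, 140), (158, 14, 143, 137), (159, 14, 143, 137), (160, 14, 140, 137), (161, 13, 137, 138), (162, 14, 141, 137), (163, 15, 145, 135), (164, 14, 141, 136), (165, 14, 134, 141), (166, 16, 117, 155), (167, 17, 105, 173), (168, 18, 101, 182), (169, 18, 97, 187), (170, 17, 98, 183), (171, 18, 98, 184), (172, 18, 98, 187), (173, 17, 102, 187), (174, 17, 98, 184), (175, 18, 100, 184), (176, 18, 99, 185), (177, 18, 99, 185), (178, 18, 99, 186), (179, 18, 99, 185)]
```

```bash
cat > chest.py <<'E'
from h import *
def cross(v,lo,hi,th,rising):
    for i in range(lo,hi):
        a,b=v[i],v[i+1]
        if rising and a<th<=b or (not rising and a>=th>b): return i+(th-a)/(b-a)
def fit(P):
    P=np.array(P,float)
    for _ in range(4):
        m=P.mean(0);u,s,v=np.linalg.svd(P-m);r=abs((P-m)@v[1]);P=P[r<max(2.5*np.median(r),.0006)]
    return m,v[0],r.std(),len(P)
E
python3 - <<'E'
from chest import *
import pickle
p,s=pickle.load(open('pe','rb'));im=cv2.imread('pics/e_wrist.png')
hsv=cv2.cvtColor(im,cv2.COLOR_BGR2HSV).astype(float);H,S,V=[hsv[...,i] for i in range(3)]
d_in=[];b_in=[];od=[];br_out=[]
for c in range(175,345):
    # dark strip expected row center
    r0=int(round(31-(c-160)*0.137)); 
    x=cross(V[:,c],r0,r0+14,135,True)
    if x: d_in.append((c,x))
    x=cross(S[:,c],98,116,125,True)
    if x: b_in.append((c,x))
    x=cross(V[:,c],122,134,145,False)
    if x: br_out.append((c,x))
L=[];Rr=[]
for r in range(36,104):
    x=cross(S[r],345,364,120,True); 
    if x: Rr.append((x,r))
    x=cross(S[r],158,182,119,False)
    if x: L.append((x,r))
out={}
for n,P,z in [('dark',d_in,.077),('brass',b_in,.077),('left',L,.06),('right',Rr,.06),('outbrass',br_out,.06)]:
    X=plane(p,P,z)[:,:2];m,v,r,k=fit(X)
    if n in('left','right'): 
        if v[0]<0:v=-v
    elif v[1]>0:v=-v
    out[n]=(m,v);print(n,len(P),k,m.round(4),np.degrees(np.arctan2(v[1],v[0])).round(2),r)
pickle.dump(out,open('chestlines','wb'))
E
```

```text
dark 170 170 [ 0.5164 -0.0791] -96.37 5.9308362034678e-05
brass 170 170 [ 0.6055 -0.1035] -106.04 5.974850490336778e-05
left 68 68 [ 0.5362 -0.1993] -11.19 7.339214791201242e-05
right 68 68 [0.5887 0.016 ] -11.18 0.00010447185406546986
outbrass 163 159 [ 0.6274 -0.1123] -101.29 9.852961407848338e-05
```

Run:
```python
from chest import *
import pickle
p,s=pickle.load(open('pe','rb'));im=cv2.imread('pics/e_wrist.png')
hsv=cv2.cvtColor(im,cv2.COLOR_BGR2HSV).astype(float);V=hsv[...,2]
o=pickle.load(open('chestlines','rb'))
a=np.radians(-101.2);ex=np.array([np.cos(a),np.sin(a)]);ey=np.array([-ex[1],ex[0]])
cx=((o['left'][0]+o['right'][0])/2)@ex
print('len',(o['left'][0]-o['right'][0])@ex)
for n,sg in (('dark',-1),('brass',1)):
    m=o[n][0]; x=m@ex-cx; hw=58.7e-3-(x+.09)/12-.00619
    print(n,'x',x,'centre lateral',m@ey-sg*hw)
m=o['outbrass'][0];print('out', m@ey-.075)
T=np.array(s['eef_pos']);Rm=R.from_quat(s['tool_rot']).as_matrix()
for c in (200,300,380): print(c,[int(V[r,c]) for r in range(140,190,1)])
```

```text
len 0.22144155275385133
dark x -0.0033447883343689783 centre lateral 0.5672497580274367
brass x 0.003237849112775082 centre lateral 0.5693081717417946
out 0.5622278229607383
200 [138, 143, 144, 143, 145, 151, 153, 156, 156, 156, 155, 156, 153, 155, 155, 154, 150, 140, 130, 126, 122, 126, 123, 121, 122, 123, 119, 131, 151, 173, 183, 188, 189, 190, 193, 193, 195, 196, 196, 195, 195, 195, 189, 185, 180, 177, 178, 177, 178, 177]
300 [151, 153, 154, 154, 155, 156, 158, 156, 150, 135, 128, 124, 120, 120, 125, 121, 119, 119, 122, 135, 160, 178, 185, 186, 187, 190, 192, 192, 193, 195, 194, 193, 192, 192, 189, 195, 192, 199, 201, 204, 205, 195, 190, 183, 181, 178, 180, 181, 179, 179]
380 [151, 146, 136, 124, 125, 122, 118, 116, 119, 119, 116, 121, 123, 147, 168, 182, 186, 187, 188, 190, 190, 191, 190, 192, 193, 189, 194, 193, 194, 193, 198, 196, 201, 201, 205, 206, 201, 198, 197, 196, 197, 189, 188, 182, 184, 181, 180, 178, 181, 178]
```

Run:
```python
from chest import *
import pickle
p,s=pickle.load(open('pe','rb'));im=cv2.imread('pics/e_wrist.png')
V=cv2.cvtColor(im,cv2.COLOR_BGR2HSV).astype(float)[...,2]
T=np.array(s['eef_pos']);Rm=R.from_quat(s['tool_rot']).as_matrix()
top=[];bot=[]
for c in range(200,400):
    r0=int(165-(c-200)*14.5/180)-4
    x=cross(V[:,c],r0-2,r0+14,155,True)
    if x: top.append((c,x))
    x=cross(V[:,c],r0-12,r0+4,137,False)
    if x: bot.append((c,x))
for n,P,dz,h in (('top',top,-.0166,.045),('bot',bot,-.0306,.05)):
    X=(plane(p,P,T[2]+dz)-T)@Rm; Q=np.c_[-X[:,2],X[:,0]] # lid x,y
    m,v,r,k=fit(Q); 
    if v[0]<0:v=-v
    print(n,len(P),k,m.round(4),'slope deg',np.degrees(np.arctan2(v[1],v[0])).round(2),'lid y offset',(m[1]+(h-m[0]/12)).round(4),r)
# lateral of TCP etc.
a=np.radians(-101.2);ex=np.array([np.cos(a),np.sin(a)]);ey=np.array([-ex[1],ex[0]])
o=pickle.load(open('chestlines','rb'));cx=((o['left'][0]+o['right'][0])/2)@ex
print('TCP chest x,y', T[:2]@ex-cx, T[:2]@ey, 'cx',cx)
C=cx*ex+.568*ey;print('chest origin',C,'entry',C-.09*ex,'z angle', np.degrees(np.arctan2(Rm[1,2],Rm[0,2])))
```

```text
top 200 200 [ 0.0089 -0.0434] slope deg 4.63 lid y offset 0.0008 2.3604018188466395e-05
bot 200 177 [ 0.0052 -0.0482] slope deg 4.85 lid y offset 0.0014 0.0001161283296308902
TCP chest x,y -0.05928173018421347 0.6871500638896293 cx -0.019358715166071506
chest origin [ 0.56094266 -0.09133508] entry [ 0.57842375 -0.00304912] z angle 76.60228871043782
```

Request:
{"method": "arm_command", "body": {
  "steps": [
    {"translation": [0, 0, 0], "dr": [0, -0.038, 0], "jaw": 0},
    {"translation": [-30, 10, 9], "dr": [0, 0, 0], "jaw": 0},
    {"translation": [-30, 20, 9], "dr": [0, 0, 0], "jaw": 0},
    {"translation": [-30, 30, 9], "dr": [0, 0, 0], "jaw": 0},
    {"translation": [-30, 30, 9], "dr": [0, 0, 0], "jaw": 0}
  ]
}}

```text
t: 7.85
eef_pos: [0.578, 0.0028, 0.2303]
tool_rot: [-0.704, 0.069, -0.07, 0.704]
contact_force: [0.4, 0.5, -2.9]
gripper_width: 0.0159
```

Request:
{"method": "arm_command", "body": {
  "steps": [
    {"translation": [0, 30, 0], "dr": [0, 0, 0], "jaw": 0},
    {"translation": [0, 30, 0], "dr": [0, 0, 0], "jaw": 0},
    {"translation": [0, 30, 0], "dr": [0, 0, 0], "jaw": 0},
    {"translation": [0, 0, 0], "dr": [0, 0, 0], "jaw": 0},
    {"translation": [0, 0, 0], "dr": [0, 0, 0], "jaw": 0}
  ]
}}

```text
t: 8.35
eef_pos: [0.5792, 0.0022, 0.141]
tool_rot: [0.704, -0.069, 0.069, -0.704]
contact_force: [0.5, -0.1, -1.5]
gripper_width: 0.016
```

Request:
{"method": "arm_command", "body": {
  "steps": [
    {"translation": [0, 0, 0], "dr": [0, 0, 0], "jaw": 0},
    {"translation": [0, 0, 0], "dr": [0, 0, 0], "jaw": 0},
    {"translation": [0, 0, 0], "dr": [0, 0, 0], "jaw": 0},
    {"translation": [0, 0, 0], "dr": [0, 0, 0], "jaw": 0},
    {"translation": [0, 0, 0], "dr": [0, 0, 0], "jaw": 0}
  ]
}}

```text
t: 8.85
eef_pos: [0.5791, 0.0023, 0.141]
tool_rot: [-0.704, 0.069, -0.069, 0.704]
contact_force: [-1.2, -0.5, -2.4]
gripper_width: 0.0158
```

```bash
cat > st.py <<'E'
from chest import *
from plant import ctrl
a=np.radians(-101.2);ex=np.array([np.cos(a),np.sin(a)]);ey=np.array([-ex[1],ex[0]]);cx=-.01936
def st():
    s=ctrl.sense();T=s['eef_pos'];Rm=R.from_quat(s['tool_rot']).as_matrix();F=s['contact_force']
    print('t %.2f'%s['t'],'chest x %.2f lat(err from .567) %.2f z %.2f mm'%((T[:2]@ex-cx)*1e3,(T[:2]@ey-.567)*1e3,T[2]*1e3),'yawerr deg %.2f'%(np.degrees(np.arctan2(Rm[1,2],Rm[0,2]))-78.8),'tooly',Rm[:,1].round(4),'tilt z.z %.4f'%Rm[2,2],'F along %.1f side %.1f z %.1f'%(F[:2]@ex,F[:2]@ey,F[2]),'M',np.round([s['torque'][:2]@ex,s['torque'][:2]@ey,s['torque'][2]],2),'w %.4f'%s['gripper_width'])
    return s
E
python3 - <<'E'
from st import *
import pickle
s=st();p=ctrl.camera_params('wrist');im=ctrl.capture('wrist');cv2.imwrite("pics/f_wrist.png",im[:,:,::-1]);pickle.dump((p,s),open('pf','wb'))
im=ctrl.capture('scene');cv2.imwrite("pics/f_scene.png",cv2.resize(im[170:290,230:390,::-1],None,fx=5,fy=5,interpolation=cv2.INTER_CUBIC))
E
```

```text
t 8.85 chest x -95.36 lat(err from .567) 0.61 z 141.00 mm yawerr deg -0.02 tooly [ 6.e-04  1.e-04 -1.e+00] tilt z.z 0.0002 F along 0.8 side -1.1 z -2.4 M [-0.    0.02 -0.01] w 0.0158
```

View pics/f_wrist.png

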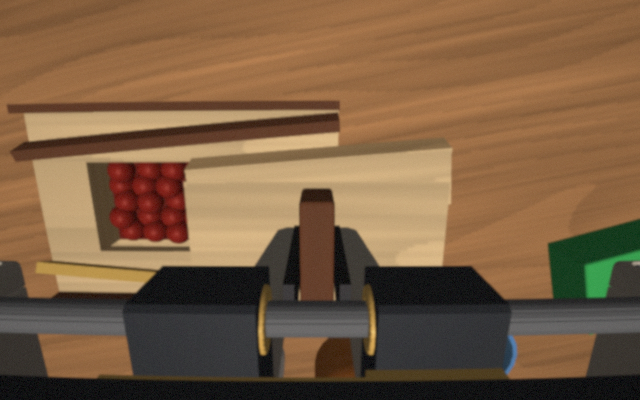

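View pics/f_scene.png

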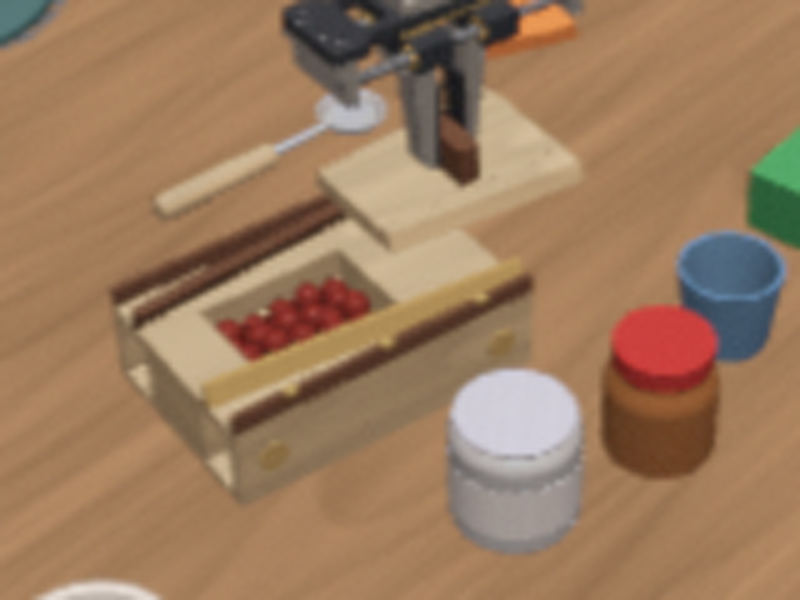

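The lid hangs above the wide end, and the dark strip runs from (15,150) to (338,125). I recheck the sideways fit from this closer view.

Run:
```python
from st import *
import pickle
p,s=pickle.load(open('pf','rb'));im=cv2.imread('pics/f_wrist.png')
V=cv2.cvtColor(im,cv2.COLOR_BGR2HSV).astype(float)[...,2]
for c in (60,150,300):print(c,[int(V[r,c]) for r in range(110,170)])
T=np.array(s['eef_pos']);Rm=R.from_quat(s['tool_rot']).as_matrix()
P=[]
for c in list(range(40,175)):
    r0=int(149-(c-30)*0.092); x=cross(V[:,c],r0,r0+16,140,True)
    if x:P.append((c,x))
X=plane(p,P,.077)[:,:2];m,v,r,k=fit(X);
if v[1]>0:v=-v
x=m@ex-cx;hw=.0587-(x+.09)/12-.00619
print(len(P),k,'ang',np.degrees(np.arctan2(v[1],v[0])),r,'x',x,'lat centre from dark',m@ey+hw)
top=[]
for c in range(205,400):
    r0=int(153-(c-200)*14.5/180)+4
    y=cross(V[:,c],r0-8,r0+12,150,True)
    if y: top.append((c,y))
X=(plane(p,top,T[2]-.0166)-T)@Rm;m,v,r,k=fit(np.c_[-X[:,2],X[:,0]]);print(k,r,'lid off',m[1]+.045-m[0]/12, np.degrees(np.arctan(v[1]/v[0])))
```

```text
60 [93, 108, 137, 166, 182, 191, 194, 194, 199, 198, 194, 196, 195, 194, 197, 197, 202, 205, 202, 204, 204, 202, 204, 206, 204, 202, 196, 169, 128, 80, 58, 61, 57, 59, 61, 64, 81, 90, 93, 93, 94, 98, 97, 95, 92, 96, 112, 144, 173, 182, 183, 183, 186, 186, 189, 188, 186, 188, 189, 188]
150 [120, 158, 179, 189, 196, 194, 196, 198, 200, 198, 199, 200, 198, 202, 204, 207, 210, 210, 186, 134, 83, 64, 60, 63, 62, 60, 67, 78, 89, 96, 93, 94, 96, 97, 98, 97, 100, 107, 137, 174, 194, 202, 204, 202, 206, 206, 206, 203, 199, 197, 190, 173, 143, 119, 109, 110, 119, 122, 127, 134]
300 [162, 185, 193, 192, 177, 144, 101, 67, 64, 63, 65, 64, 69, 77, 89, 95, 100, 97, 96, 97, 100, 102, 100, 99, 124, 165, 202, 216, 219, 221, 219, 217, 216, 217, 217, 219, 218, 217, 197, 160, 138, 131, 126, 127, 126, 126, 124, 123, 130, 142, 169, 186, 194, 195, 193, 197, 198, 199, 201, 200]
135 135 ang -96.30438022900812 2.5145622673847238e-05 x 0.043456149190964535 lat centre from dark 0.5666825968881626
180 1.9049687559876472e-05 lid off 0.0005516207100486241 4.631071784201744
```

Request:
{"method": "arm_command", "body": {
  "steps": [
    {"translation": [-0.6, 15, 0], "dr": [0, 0, 0], "jaw": 0},
    {"translation": [0, 10, 0], "dr": [0, 0, 0], "jaw": 0},
    {"translation": [0, 8, 0], "dr": [0, 0, 0], "jaw": 0},
    {"translation": [0, 0, 0], "dr": [0, 0, 0], "jaw": 0},
    {"translation": [0, 0, 0], "dr": [0, 0, 0], "jaw": 0}
  ]
}}

```text
t: 9.45
eef_pos: [0.5784, 0.0023, 0.1075]
tool_rot: [0.704, -0.069, 0.069, -0.704]
contact_force: [-0.2, -1.1, -2.9]
gripper_width: 0.0158
```

```bash
python3 -c "
from st import *
st()"
```

```text
t 9.45 chest x -95.28 lat(err from .567) -0.10 z 107.48 mm yawerr deg -0.03 tooly [-3.e-04 -1.e-04 -1.e+00] tilt z.z -0.0001 F along 1.1 side 0.0 z -2.9 M [ 0.01  0.02 -0.01] w 0.0158
```

Now lowering the lid between the strips.

Request:
{"method": "arm_command", "body": {
  "steps": [
    {"translation": [0, 4, 0], "dr": [0, 0, 0], "jaw": 0},
    {"translation": [0, 4, 0], "dr": [0, 0, 0], "jaw": 0},
    {"translation": [0, 4, 0], "dr": [0, 0, 0], "jaw": 0},
    {"translation": [0, 2, 0], "dr": [0, 0, 0], "jaw": 0},
    {"translation": [0, 0, 0], "dr": [0, 0, 0], "jaw": 0}
  ]
}}

```text
t: 9.95
eef_pos: [0.5781, 0.0024, 0.0932]
tool_rot: [0.704, -0.069, 0.069, -0.704]
contact_force: [-1.1, -0.5, -3.3]
gripper_width: 0.0157
```

```bash
python3 -c "
from st import *
st()"
```

```text
t 9.95 chest x -95.25 lat(err from .567) -0.38 z 93.19 mm yawerr deg -0.02 tooly [-7.e-04 -1.e-04 -1.e+00] tilt z.z -0.0002 F along 0.7 side -1.0 z -3.3 M [0.04 0.01 0.02] w 0.0157
```

Request:
{"method": "arm_command", "body": {
  "steps": [
    {"translation": [0.2, 1, 0], "dr": [0, 0, 0], "jaw": 0},
    {"translation": [0, 1, 0], "dr": [0, 0, 0], "jaw": 0},
    {"translation": [0, 0.6, 0], "dr": [0, 0, 0], "jaw": 0},
    {"translation": [0, 0, 0], "dr": [0, 0, 0], "jaw": 0},
    {"translation": [0, 0, 0], "dr": [0, 0, 0], "jaw": 0}
  ]
}}

```text
t: 10.45
eef_pos: [0.5786, 0.0024, 0.0911]
tool_rot: [-0.704, 0.069, -0.069, 0.704]
contact_force: [0.5, 0.4, -2.3]
gripper_width: 0.0159
```

Run:
```python
from st import *
st()
im=ctrl.capture('scene');cv2.imwrite("pics/g_scene.png",cv2.resize(im[170:290,230:390,::-1],None,fx=5,fy=5,interpolation=cv2.INTER_CUBIC))
```

```text
t 10.45 chest x -95.35 lat(err from .567) 0.11 z 91.06 mm yawerr deg -0.02 tooly [ 2.e-04  0.e+00 -1.e+00] tilt z.z 0.0001 F along -0.5 side 0.4 z -2.3 M [ 0.02 -0.02 -0.  ] w 0.0159
```

View pics/g_scene.png

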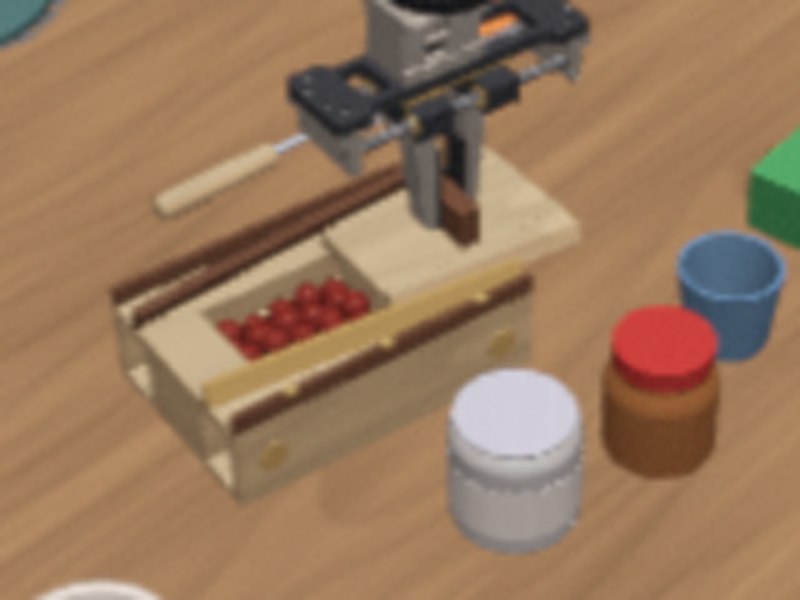

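The lid now sits between the dark and brass strips. I ease it down onto the ledge.

Request:
{"method": "arm_command", "body": {
  "steps": [
    {"translation": [0, 0.5, 0], "dr": [0, 0, 0], "jaw": 0},
    {"translation": [0, 0.5, 0], "dr": [0, 0, 0], "jaw": 0},
    {"translation": [0, 0, 0], "dr": [0, 0, 0], "jaw": 0},
    {"translation": [0, 0, 0], "dr": [0, 0, 0], "jaw": 0},
    {"translation": [0, 0, 0], "dr": [0, 0, 0], "jaw": 0}
  ]
}}

```text
t: 11.0
eef_pos: [0.5787, 0.0024, 0.0906]
tool_rot: [-0.704, 0.069, -0.069, 0.704]
contact_force: [-2.3, 0.3, 5.7]
gripper_width: 0.0153
```

```bash
python3 -c "
from st import *
st()"
```

```text
t 11.00 chest x -95.36 lat(err from .567) 0.18 z 90.56 mm yawerr deg -0.02 tooly [ 4.e-04  1.e-04 -1.e+00] tilt z.z 0.0002 F along 0.2 side -2.3 z 5.7 M [-0.57 -0.2  -0.01] w 0.0153
```

Request:
{"method": "arm_command", "body": {
  "steps": [
    {"translation": [0, -0.4, 0], "dr": [0, 0, 0], "jaw": 0},
    {"translation": [0, 0, -5], "dr": [0, 0, 0], "jaw": 0},
    {"translation": [0, 0, -6], "dr": [0, 0, 0], "jaw": 0},
    {"translation": [0, 0, -6], "dr": [0, 0, 0], "jaw": 0},
    {"translation": [0, 0, -5], "dr": [0, 0, 0], "jaw": 0}
  ],
  "newtons": 15
}}

```text
t: 11.5
eef_pos: [0.5745, -0.0198, 0.0906]
tool_rot: [-0.704, 0.069, -0.07, 0.704]
contact_force: [1.0, 2.3, 3.2]
gripper_width: 0.0157
```

```bash
python3 -c "
from st import *
st()"
```

```text
t 11.50 chest x -72.83 lat(err from .567) 0.38 z 90.56 mm yawerr deg -0.05 tooly [ 8.e-04  2.e-04 -1.e+00] tilt z.z 0.0003 F along -2.4 side 0.6 z 3.2 M [-0.01  0.61 -0.05] w 0.0157
```

Sliding is smooth, with no side load. Continuing.

Request:
{"method": "arm_command", "body": {
  "steps": [
    {"translation": [0, -0.1, -6], "dr": [0, 0, 0], "jaw": 0},
    {"translation": [0, 0, -7], "dr": [0, 0, 0], "jaw": 0},
    {"translation": [0, 0, -7], "dr": [0, 0, 0], "jaw": 0},
    {"translation": [0, 0, -7], "dr": [0, 0, 0], "jaw": 0},
    {"translation": [0, 0, -6], "dr": [0, 0, 0], "jaw": 0}
  ]
}}

```text
t: 12.0
eef_pos: [0.5677, -0.0523, 0.0905]
tool_rot: [-0.704, 0.069, -0.069, 0.704]
contact_force: [1.1, 3.6, 2.9]
gripper_width: 0.0159
```

```bash
python3 -c "
from st import *
st()"
```

```text
t 12.00 chest x -39.61 lat(err from .567) 0.05 z 90.53 mm yawerr deg -0.05 tooly [ 1.e-04  0.e+00 -1.e+00] tilt z.z 0.0000 F along -3.8 side 0.3 z 2.9 M [-0.03  0.67  0.04] w 0.0159
```

Request:
{"method": "arm_command", "body": {
  "steps": [
    {"translation": [0, -0.1, -6], "dr": [0, 0, 0], "jaw": 0},
    {"translation": [0, 0, -6], "dr": [0, 0, 0], "jaw": 0},
    {"translation": [0, 0, -6], "dr": [0, 0, 0], "jaw": 0},
    {"translation": [0, 0, -5], "dr": [0, 0, 0], "jaw": 0},
    {"translation": [0, 0, -3], "dr": [0, 0, 0], "jaw": 0}
  ]
}}

```text
t: 12.5
eef_pos: [0.5625, -0.0778, 0.0905]
tool_rot: [0.704, -0.069, 0.069, -0.704]
contact_force: [0.7, 1.9, 1.8]
gripper_width: 0.0158
```

```bash
python3 -c "
from st import *
st()"
```

```text
t 12.50 chest x -13.56 lat(err from .567) -0.07 z 90.52 mm yawerr deg -0.05 tooly [-2.e-04 -2.e-04 -1.e+00] tilt z.z -0.0002 F along -2.0 side 0.4 z 1.8 M [-0.02  0.58 -0.01] w 0.0158
```

Now I loosen the grip so only the rear pad pushes and the lid can centre itself.

Request:
{"method": "arm_command", "body": {
  "steps": [
    {"translation": [0, 0, 0], "dr": [0, 0, 0], "jaw": 0.25},
    {"translation": [0, 0, 0], "dr": [0, 0, 0], "jaw": 0.25},
    {"translation": [0, 0, -2], "dr": [0, 0, 0], "jaw": 0.25},
    {"translation": [0, 0, -3], "dr": [0, 0, 0], "jaw": 0.25},
    {"translation": [0, 0, -3], "dr": [0, 0, 0], "jaw": 0.25}
  ]
}}

```text
t: 13.0
eef_pos: [0.561, -0.0849, 0.0904]
tool_rot: [-0.704, 0.069, -0.069, 0.704]
contact_force: [0.1, 1.2, -0.8]
gripper_width: 0.023
```

```bash
python3 -c "
from st import *
st()"
```

```text
t 13.00 chest x -6.37 lat(err from .567) -0.17 z 90.40 mm yawerr deg -0.00 tooly [-4.e-04  2.e-04 -1.e+00] tilt z.z 0.0001 F along -1.2 side -0.2 z -0.8 M [-0.04  0.22  0.08] w 0.0230
```

Request:
{"method": "arm_command", "body": {
  "steps": [
    {"translation": [0, 0, -2], "dr": [0, 0, 0], "jaw": 0.25},
    {"translation": [0, 0, -2], "dr": [0, 0, 0], "jaw": 0.25},
    {"translation": [0, 0, -2], "dr": [0, 0, 0], "jaw": 0.25},
    {"translation": [0, 0, -2], "dr": [0, 0, 0], "jaw": 0.25},
    {"translation": [0, 0, -1], "dr": [0, 0, 0], "jaw": 0.25}
  ]
}}

```text
t: 13.5
eef_pos: [0.5594, -0.094, 0.0906]
tool_rot: [0.704, -0.069, 0.069, -0.704]
contact_force: [-0.0, 0.6, -0.8]
gripper_width: 0.0232
```

```bash
python3 -c "
from st import *
st()"
```

```text
t 13.50 chest x 2.94 lat(err from .567) 0.02 z 90.61 mm yawerr deg -0.03 tooly [ 0.e+00 -1.e-04 -1.e+00] tilt z.z -0.0000 F along -0.6 side -0.2 z -0.8 M [ 0.02  0.22 -0.  ] w 0.0232
```

Request:
{"method": "arm_command", "body": {
  "steps": [
    {"translation": [0, 0, -1], "dr": [0, 0, 0], "jaw": 0.25},
    {"translation": [0, 0, -1], "dr": [0, 0, 0], "jaw": 0.25},
    {"translation": [0, 0, -1], "dr": [0, 0, 0], "jaw": 0.25},
    {"translation": [0, 0, -1], "dr": [0, 0, 0], "jaw": 0.25},
    {"translation": [0, 0, 0], "dr": [0, 0, 0], "jaw": 0.25}
  ]
}}

```text
t: 14.0
eef_pos: [0.5586, -0.0979, 0.0906]
tool_rot: [0.704, -0.069, 0.069, -0.704]
contact_force: [-0.6, 0.7, 0.0]
gripper_width: 0.023
```

```bash
python3 -c "
from st import *
st()"
```

```text
t 14.00 chest x 6.90 lat(err from .567) 0.01 z 90.61 mm yawerr deg -0.03 tooly [-0.e+00 -1.e-04 -1.e+00] tilt z.z -0.0001 F along -0.6 side -0.7 z 0.0 M [0.02 0.21 0.02] w 0.0230
```

Request:
{"method": "arm_command", "body": {
  "steps": [
    {"translation": [0, 0, -1], "dr": [0, 0, 0], "jaw": 0.25},
    {"translation": [0, 0, -1], "dr": [0, 0, 0], "jaw": 0.25},
    {"translation": [0, 0, -1], "dr": [0, 0, 0], "jaw": 0.25},
    {"translation": [0, 0, 0], "dr": [0, 0, 0], "jaw": 0.25},
    {"translation": [0, 0, 0], "dr": [0, 0, 0], "jaw": 0.25}
  ]
}}

```text
t: 14.5
eef_pos: [0.5581, -0.1009, 0.0906]
tool_rot: [0.704, -0.069, 0.069, -0.704]
contact_force: [0.4, 0.3, -0.5]
gripper_width: 0.023
```

```bash
python3 -c "
from st import *
st()"
```

```text
t 14.50 chest x 9.92 lat(err from .567) 0.06 z 90.61 mm yawerr deg -0.03 tooly [ 1.e-04 -2.e-04 -1.e+00] tilt z.z -0.0002 F along -0.4 side 0.3 z -0.5 M [-0.04  0.13  0.05] w 0.0230
```

Request:
{"method": "arm_command", "body": {
  "steps": [
    {"translation": [0, 0, -1], "dr": [0, 0, 0], "jaw": 0.25},
    {"translation": [0, 0, -1], "dr": [0, 0, 0], "jaw": 0.25},
    {"translation": [0, 0, 0], "dr": [0, 0, 0], "jaw": 0.25},
    {"translation": [0, 0, 0], "dr": [0, 0, 0], "jaw": 0.25},
    {"translation": [0, 0, 0], "dr": [0, 0, 0], "jaw": 0.25}
  ]
}}

```text
t: 15.0
eef_pos: [0.5577, -0.1027, 0.0906]
tool_rot: [0.704, -0.069, 0.069, -0.704]
contact_force: [-0.6, 1.5, 0.2]
gripper_width: 0.023
```

```bash
python3 -c "
from st import *
st()"
```

```text
t 15.00 chest x 11.80 lat(err from .567) 0.05 z 90.63 mm yawerr deg -0.02 tooly [ 1.e-04 -1.e-04 -1.e+00] tilt z.z -0.0001 F along -1.3 side -0.8 z 0.2 M [0.01 0.14 0.02] w 0.0230
```

Request:
{"method": "arm_command", "body": {
  "steps": [
    {"translation": [0, 0, -1], "dr": [0, 0, 0], "jaw": 0.25},
    {"translation": [0, 0, -1], "dr": [0, 0, 0], "jaw": 0.25},
    {"translation": [0, 0, 0], "dr": [0, 0, 0], "jaw": 0.25},
    {"translation": [0, 0, 0], "dr": [0, 0, 0], "jaw": 0.25},
    {"translation": [0, 0, 0], "dr": [0, 0, 0], "jaw": 0.25}
  ]
}}

```text
t: 15.5
eef_pos: [0.5573, -0.1047, 0.0906]
tool_rot: [0.704, -0.069, 0.069, -0.704]
contact_force: [0.4, 0.7, -0.4]
gripper_width: 0.0231
```

```bash
python3 -c "
from st import *
st()"
```

```text
t 15.50 chest x 13.80 lat(err from .567) 0.05 z 90.62 mm yawerr deg -0.03 tooly [ 1.e-04 -1.e-04 -1.e+00] tilt z.z -0.0001 F along -0.8 side 0.3 z -0.4 M [-0.02  0.26 -0.01] w 0.0231
```

Request:
{"method": "arm_command", "body": {
  "steps": [
    {"translation": [0, 0, -1], "dr": [0, 0, 0], "jaw": 0.25},
    {"translation": [0, 0, -1], "dr": [0, 0, 0], "jaw": 0.25},
    {"translation": [0, 0, 0], "dr": [0, 0, 0], "jaw": 0.25},
    {"translation": [0, 0, 0], "dr": [0, 0, 0], "jaw": 0.25},
    {"translation": [0, 0, 0], "dr": [0, 0, 0], "jaw": 0.25}
  ]
}}

```text
t: 16.0
eef_pos: [0.5569, -0.1067, 0.0906]
tool_rot: [0.704, -0.069, 0.069, -0.704]
contact_force: [-0.1, -0.3, 0.2]
gripper_width: 0.0229
```

```bash
python3 -c "
from st import *
st()"
```

```text
t 16.00 chest x 15.80 lat(err from .567) 0.06 z 90.63 mm yawerr deg -0.03 tooly [ 1.e-04 -1.e-04 -1.e+00] tilt z.z -0.0001 F along 0.3 side -0.0 z 0.2 M [ 0.03  0.23 -0.  ] w 0.0229
```

Request:
{"method": "arm_command", "body": {
  "steps": [
    {"translation": [0, 0, -1], "dr": [0, 0, 0], "jaw": 0.25},
    {"translation": [0, 0, -1], "dr": [0, 0, 0], "jaw": 0.25},
    {"translation": [0, 0, 0], "dr": [0, 0, 0], "jaw": 0.25},
    {"translation": [0, 0, 0], "dr": [0, 0, 0], "jaw": 0.25},
    {"translation": [0, 0, 0], "dr": [0, 0, 0], "jaw": 0.25}
  ]
}}

```text
t: 16.5
eef_pos: [0.5567, -0.1086, 0.0907]
tool_rot: [0.704, -0.069, 0.069, -0.704]
contact_force: [1.2, 1.2, -0.3]
gripper_width: 0.023
```

Run:
```python
from st import *
st()
im=ctrl.capture('scene');cv2.imwrite("pics/i_scene.png",cv2.resize(im[170:290,230:390,::-1],None,fx=5,fy=5,interpolation=cv2.INTER_CUBIC))
```

```text
t 16.50 chest x 17.73 lat(err from .567) 0.18 z 90.66 mm yawerr deg -0.02 tooly [ 4.e-04 -1.e-04 -1.e+00] tilt z.z -0.0000 F along -1.4 side 1.0 z -0.3 M [0.14 0.32 0.01] w 0.0230
```

View pics/i_scene.png

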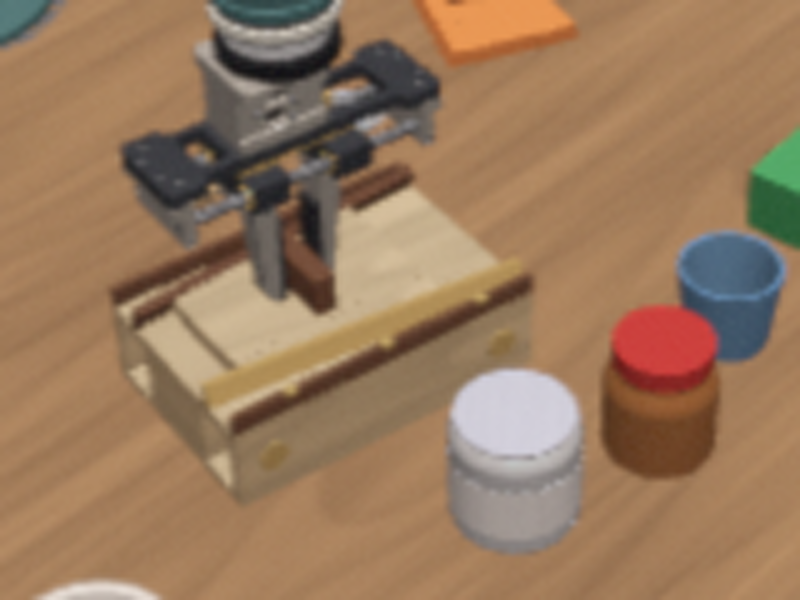

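The lid has slid along and covers the dates; the rear pad is behind the bar and it moves freely. There is a hint of side contact, so I go on in small strokes.

Request:
{"method": "arm_command", "body": {
  "steps": [
    {"translation": [0, 0, -0.5], "dr": [0, 0, 0], "jaw": 0.25},
    {"translation": [0, 0, -0.5], "dr": [0, 0, 0], "jaw": 0.25},
    {"translation": [0, 0, -0.5], "dr": [0, 0, 0], "jaw": 0.25},
    {"translation": [0, 0, 0], "dr": [0, 0, 0], "jaw": 0.25},
    {"translation": [0, 0, 0], "dr": [0, 0, 0], "jaw": 0.25}
  ]
}}

```text
t: 17.05
eef_pos: [0.5566, -0.1095, 0.0906]
tool_rot: [-0.704, 0.069, -0.069, 0.704]
contact_force: [2.4, 3.8, -0.9]
gripper_width: 0.0229
```

```bash
python3 -c "
from st import *
st()"
```

```text
t 17.05 chest x 18.66 lat(err from .567) 0.22 z 90.64 mm yawerr deg -0.00 tooly [ 6.e-04  4.e-04 -1.e+00] tilt z.z 0.0005 F along -4.2 side 1.6 z -0.9 M [ 0.37  0.97 -0.04] w 0.0229
```

Request:
{"method": "arm_command", "body": {
  "steps": [
    {"translation": [0, 0, -0.5], "dr": [0, 0, 0], "jaw": 0.25},
    {"translation": [0, 0, -0.5], "dr": [0, 0, 0], "jaw": 0.25},
    {"translation": [0, 0, -0.5], "dr": [0, 0, 0], "jaw": 0.25},
    {"translation": [0, 0, 0], "dr": [0, 0, 0], "jaw": 0.25},
    {"translation": [0, 0, 0], "dr": [0, 0, 0], "jaw": 0.25}
  ]
}}

```text
t: 17.55
eef_pos: [0.5565, -0.11, 0.0906]
tool_rot: [-0.703, 0.069, -0.069, 0.704]
contact_force: [3.4, 5.3, -1.7]
gripper_width: 0.023
```

```bash
python3 -c "
from st import *
st()"
```

```text
t 17.55 chest x 19.19 lat(err from .567) 0.27 z 90.64 mm yawerr deg 0.03 tooly [ 9.0e-04  1.4e-03 -1.0e+00] tilt z.z 0.0016 F along -5.8 side 2.4 z -1.7 M [ 0.44  1.43 -0.04] w 0.0230
```

Binding starts near TCP x 18 (lid about +14.5) with some side force. I back off to let the lid centre, shift slightly to +y, and start a new stroke.

Request:
{"method": "arm_command", "body": {
  "steps": [
    {"translation": [0, 0, 2], "dr": [0, 0, 0], "jaw": 0.25},
    {"translation": [0.7, 0, 2], "dr": [0, 0, 0], "jaw": 0.25},
    {"translation": [0, 0, 0], "dr": [0, 0, 0], "jaw": 0.25},
    {"translation": [0, 0, -1.5], "dr": [0, 0, 0], "jaw": 0.25},
    {"translation": [0, 0, -1], "dr": [0, 0, 0], "jaw": 0.25}
  ]
}}

```text
t: 18.05
eef_pos: [0.5566, -0.11, 0.0905]
tool_rot: [-0.704, 0.069, -0.069, 0.704]
contact_force: [0.2, 3.0, -0.1]
gripper_width: 0.0229
```

```bash
python3 -c "
from st import *
st()"
```

```text
t 18.05 chest x 19.12 lat(err from .567) 0.39 z 90.47 mm yawerr deg -0.04 tooly [-5.e-04  6.e-04 -1.e+00] tilt z.z 0.0005 F along -3.0 side -0.3 z -0.1 M [-0.06  0.67  0.04] w 0.0229
```

Request:
{"method": "arm_command", "body": {
  "steps": [
    {"translation": [0, 0, -0.7], "dr": [0, 0, 0], "jaw": 0.25},
    {"translation": [0, 0, -0.7], "dr": [0, 0, 0], "jaw": 0.25},
    {"translation": [0, 0, -0.7], "dr": [0, 0, 0], "jaw": 0.25},
    {"translation": [0, 0, 0], "dr": [0, 0, 0], "jaw": 0.25},
    {"translation": [0, 0, 0], "dr": [0, 0, 0], "jaw": 0.25}
  ]
}}

```text
t: 18.55
eef_pos: [0.5567, -0.1103, 0.0905]
tool_rot: [-0.703, 0.069, -0.069, 0.704]
contact_force: [1.6, 6.0, -2.0]
gripper_width: 0.0232
```

```bash
python3 -c "
from st import *
st()"
```

```text
t 18.55 chest x 19.38 lat(err from .567) 0.52 z 90.49 mm yawerr deg 0.05 tooly [-0.     0.002 -1.   ] tilt z.z 0.0020 F along -6.1 side 0.4 z -2.0 M [-0.06  1.33  0.  ] w 0.0232
```

Request:
{"method": "arm_command", "body": {
  "steps": [
    {"translation": [0.1, 0, -0.5], "dr": [0, 0, 0], "jaw": 0.25},
    {"translation": [0, 0, -0.5], "dr": [0, 0, 0], "jaw": 0.25},
    {"translation": [0, 0, -0.5], "dr": [0, 0, 0], "jaw": 0.25},
    {"translation": [0, 0, 0], "dr": [0, 0, 0], "jaw": 0.25},
    {"translation": [0, 0, 0], "dr": [0, 0, 0], "jaw": 0.25}
  ]
}}

```text
t: 19.05
eef_pos: [0.5566, -0.1106, 0.0905]
tool_rot: [-0.703, 0.069, -0.068, 0.705]
contact_force: [1.1, 8.6, -0.6]
gripper_width: 0.0229
```

```bash
python3 -c "
from st import *
st()"
```

```text
t 19.05 chest x 19.72 lat(err from .567) 0.52 z 90.46 mm yawerr deg 0.10 tooly [-0.      0.0032 -1.    ] tilt z.z 0.0031 F along -8.6 side -0.6 z -0.6 M [-0.09  1.78 -0.04] w 0.0229
```

Request:
{"method": "arm_command", "body": {
  "steps": [
    {"translation": [0, 0, -0.5], "dr": [0, 0, 0], "jaw": 0.25},
    {"translation": [0, 0, -0.5], "dr": [0, 0, 0], "jaw": 0.25},
    {"translation": [0, 0, 0], "dr": [0, 0, 0], "jaw": 0.25},
    {"translation": [0, 0, 0], "dr": [0, 0, 0], "jaw": 0.25},
    {"translation": [0, 0, 0], "dr": [0, 0, 0], "jaw": 0.25}
  ]
}}

```text
t: 19.55
eef_pos: [0.5566, -0.1108, 0.0905]
tool_rot: [-0.702, 0.068, -0.068, 0.705]
contact_force: [1.7, 9.7, -0.6]
gripper_width: 0.0229
```

```bash
python3 -c "
from st import *
st()"
```

```text
t 19.55 chest x 19.93 lat(err from .567) 0.53 z 90.45 mm yawerr deg 0.13 tooly [ 1.e-04  4.e-03 -1.e+00] tilt z.z 0.0039 F along -9.9 side -0.2 z -0.6 M [-0.07  2.2   0.06] w 0.0229
```

Request:
{"method": "arm_command", "body": {
  "steps": [
    {"translation": [0, 0, -0.5], "dr": [0, 0, 0], "jaw": 0.25},
    {"translation": [0, 0, -0.5], "dr": [0, 0, 0], "jaw": 0.25},
    {"translation": [0, 0, -0.4], "dr": [0, 0, 0], "jaw": 0.25},
    {"translation": [0, 0, 0], "dr": [0, 0, 0], "jaw": 0.25},
    {"translation": [0, 0, 0], "dr": [0, 0, 0], "jaw": 0.25}
  ]
}}

```text
t: 20.05
eef_pos: [0.5566, -0.1111, 0.0904]
tool_rot: [-0.702, 0.068, -0.068, 0.706]
contact_force: [1.6, 11.3, -0.7]
gripper_width: 0.0227
```

```bash
python3 -c "
from st import *
st()"
```

```text
t 20.05 chest x 20.26 lat(err from .567) 0.59 z 90.44 mm yawerr deg 0.16 tooly [ 4.e-04  5.e-03 -1.e+00] tilt z.z 0.0050 F along -11.4 side -0.6 z -0.7 M [-0.05  2.63  0.01] w 0.0227
```

Request:
{"method": "arm_command", "body": {
  "steps": [
    {"translation": [0, 0, 3], "dr": [0, 0, 0], "jaw": 0.25},
    {"translation": [0, 0, 4], "dr": [0, 0, 0], "jaw": 0.25},
    {"translation": [0, 0, 0], "dr": [0, 0, 0], "jaw": 0.25},
    {"translation": [0, 0, 0], "dr": [0, 0, 0], "jaw": 0.25},
    {"translation": [0, 0, 0], "dr": [0, 0, 0], "jaw": 0.25}
  ]
}}

```text
t: 20.55
eef_pos: [0.5571, -0.11, 0.0906]
tool_rot: [0.704, -0.069, 0.069, -0.703]
contact_force: [-0.2, -0.1, -0.3]
gripper_width: 0.023
```

```bash
python3 -c "
from st import *
st()"
```

```text
t 20.55 chest x 19.02 lat(err from .567) 0.89 z 90.62 mm yawerr deg -0.07 tooly [ 0.e+00 -6.e-04 -1.e+00] tilt z.z -0.0006 F along 0.1 side -0.2 z -0.3 M [-0.05  0.05  0.02] w 0.0230
```

Request:
{"method": "arm_command", "body": {
  "steps": [
    {"translation": [-0.2, 0, -1.5], "dr": [0, 0, 0], "jaw": 0.25},
    {"translation": [0, 0, -1.5], "dr": [0, 0, 0], "jaw": 0.25},
    {"translation": [0, 0, -1], "dr": [0, 0, 0], "jaw": 0.25},
    {"translation": [0, 0, -1], "dr": [0, 0, 0], "jaw": 0.25},
    {"translation": [0, 0, -1], "dr": [0, 0, 0], "jaw": 0.25}
  ]
}}

```text
t: 21.05
eef_pos: [0.5567, -0.1112, 0.0906]
tool_rot: [-0.702, 0.068, -0.069, 0.705]
contact_force: [2.3, 9.8, -0.6]
gripper_width: 0.0231
```

Request:
{"method": "arm_command", "body": {
  "steps": [
    {"translation": [0, 0, -0.5], "dr": [0, 0, 0], "jaw": 0.25},
    {"translation": [0, 0, -0.5], "dr": [0, 0, 0], "jaw": 0.25},
    {"translation": [0, 0, -0.5], "dr": [0, 0, 0], "jaw": 0.25},
    {"translation": [0, 0, 0], "dr": [0, 0, 0], "jaw": 0.25},
    {"translation": [0, 0, 0], "dr": [0, 0, 0], "jaw": 0.25}
  ]
}}

```text
t: 21.55
eef_pos: [0.5567, -0.1111, 0.0906]
tool_rot: [-0.702, 0.068, -0.068, 0.706]
contact_force: [3.8, 12.1, -0.8]
gripper_width: 0.0231
```

```bash
python3 -c "
from st import *
st()"
```

```text
t 21.55 chest x 20.25 lat(err from .567) 0.71 z 90.57 mm yawerr deg 0.18 tooly [ 0.0012  0.0055 -1.    ] tilt z.z 0.0057 F along -12.6 side 1.4 z -0.8 M [ 0.1   2.61 -0.07] w 0.0231
```

Request:
{"method": "arm_command", "body": {
  "steps": [
    {"translation": [0.3, 0, -0.3], "dr": [0, 0, 0], "jaw": 0.25},
    {"translation": [0, 0, -0.4], "dr": [0, 0, 0], "jaw": 0.25},
    {"translation": [0, 0, -0.4], "dr": [0, 0, 0], "jaw": 0.25},
    {"translation": [0, 0, 0], "dr": [0, 0, 0], "jaw": 0.25},
    {"translation": [0, 0, 0], "dr": [0, 0, 0], "jaw": 0.25}
  ]
}}

```text
t: 22.05
eef_pos: [0.5567, -0.1114, 0.0906]
tool_rot: [-0.702, 0.068, -0.068, 0.706]
contact_force: [3.5, 13.9, 0.0]
gripper_width: 0.0231
```

```bash
python3 -c "
from st import *
st()"
```

```text
t 22.05 chest x 20.50 lat(err from .567) 0.74 z 90.56 mm yawerr deg 0.21 tooly [ 8.0e-04  6.5e-03 -1.0e+00] tilt z.z 0.0066 F along -14.3 side 0.7 z 0.0 M [-0.09  3.08 -0.06] w 0.0231
```

Request:
{"method": "arm_command", "body": {
  "steps": [
    {"translation": [0, 0, 4], "dr": [0, 0, 0], "jaw": 0.25},
    {"translation": [0, 0, 4], "dr": [0, 0, 0], "jaw": 0.25},
    {"translation": [0, 0, 0], "dr": [0, 0, 0], "jaw": 0.25},
    {"translation": [0, 0, 0], "dr": [0, 0, 0], "jaw": 0.25},
    {"translation": [0, 0, 0], "dr": [0, 0, 0], "jaw": 0.25}
  ]
}}

```text
t: 22.55
eef_pos: [0.5571, -0.1106, 0.0906]
tool_rot: [0.704, -0.07, 0.07, -0.703]
contact_force: [-0.1, -0.4, -0.2]
gripper_width: 0.0228
```

```bash
python3 -c "
from st import *
st()"
```

```text
t 22.55 chest x 19.67 lat(err from .567) 0.93 z 90.59 mm yawerr deg -0.08 tooly [-0.e+00 -5.e-04 -1.e+00] tilt z.z -0.0005 F along 0.4 side 0.0 z -0.2 M [-0.07 -0.01 -0.01] w 0.0228
```

Request:
{"method": "arm_command", "body": {
  "steps": [
    {"translation": [0, 0, -2], "dr": [0, 0, 0], "jaw": 0.25},
    {"translation": [0, 0, -2], "dr": [0, 0, 0], "jaw": 0.25},
    {"translation": [0, 0, -1.5], "dr": [0, 0, 0], "jaw": 0.25},
    {"translation": [0, 0, -1], "dr": [0, 0, 0], "jaw": 0.25},
    {"translation": [0, 0, -1], "dr": [0, 0, 0], "jaw": 0.25}
  ]
}}

```text
t: 23.05
eef_pos: [0.5569, -0.1115, 0.0905]
tool_rot: [-0.702, 0.068, -0.068, 0.706]
contact_force: [2.6, 13.8, -0.9]
gripper_width: 0.0232
```

```bash
python3 -c "
from st import *
st()"
```

```text
t 23.05 chest x 20.51 lat(err from .567) 0.98 z 90.54 mm yawerr deg 0.17 tooly [ 0.0012  0.0063 -1.    ] tilt z.z 0.0064 F along -14.0 side -0.2 z -0.9 M [ 0.07  3.14 -0.05] w 0.0232
```

Request:
{"method": "arm_command", "body": {
  "steps": [
    {"translation": [0, 0, -0.4], "dr": [0, 0, 0], "jaw": 0.25},
    {"translation": [0, 0, -0.3], "dr": [0, 0, 0], "jaw": 0.25},
    {"translation": [0, 0, -0.2], "dr": [0, 0, 0], "jaw": 0.25},
    {"translation": [0, 0, 0], "dr": [0, 0, 0], "jaw": 0.25},
    {"translation": [0, 0, 0], "dr": [0, 0, 0], "jaw": 0.25}
  ]
}}

```text
t: 23.55
eef_pos: [0.5569, -0.1115, 0.0905]
tool_rot: [-0.701, 0.067, -0.068, 0.706]
contact_force: [3.3, 13.9, -2.1]
gripper_width: 0.0228
```

```bash
python3 -c "
from st import *
st()"
```

```text
t 23.55 chest x 20.54 lat(err from .567) 0.97 z 90.51 mm yawerr deg 0.21 tooly [ 0.0013  0.0069 -1.    ] tilt z.z 0.0070 F along -14.3 side 0.6 z -2.1 M [ 0.03  3.14 -0.03] w 0.0228
```

Request:
{"method": "arm_command", "body": {
  "steps": [
    {"translation": [0.1, 0, -0.3], "dr": [0, 0, 0], "jaw": 0.25},
    {"translation": [0, 0, -0.3], "dr": [0, 0, 0], "jaw": 0.25},
    {"translation": [0, 0, -0.2], "dr": [0, 0, 0], "jaw": 0.25},
    {"translation": [0, 0, 0], "dr": [0, 0, 0], "jaw": 0.25},
    {"translation": [0, 0, 0], "dr": [0, 0, 0], "jaw": 0.25}
  ]
}}

```text
t: 24.05
eef_pos: [0.5569, -0.1117, 0.0905]
tool_rot: [-0.701, 0.067, -0.068, 0.707]
contact_force: [3.4, 15.3, -1.8]
gripper_width: 0.0228
```

```bash
python3 -c "
from st import *
st()"
```

```text
t 24.05 chest x 20.74 lat(err from .567) 1.01 z 90.53 mm yawerr deg 0.23 tooly [ 0.0013  0.0075 -1.    ] tilt z.z 0.0077 F along -15.7 side 0.3 z -1.8 M [ 0.02  3.44 -0.01] w 0.0228
```

The last stroke reached 15.7 N along the way with 0.3 N of side force. I release and check.

Request:
{"method": "arm_command", "body": {
  "steps": [
    {"translation": [0, 0, 3], "dr": [0, 0, 0], "jaw": 0.25},
    {"translation": [0, 0, 3], "dr": [0, 0, 0], "jaw": 0.25},
    {"translation": [0, 0, 4], "dr": [0, 0, 0], "jaw": 0.25},
    {"translation": [0, 0, 2], "dr": [0, 0, 0], "jaw": 0.25},
    {"translation": [0, 0, 0], "dr": [0, 0, 0], "jaw": 0.25}
  ]
}}

```text
t: 24.55
eef_pos: [0.5578, -0.1075, 0.0906]
tool_rot: [0.704, -0.069, 0.069, -0.704]
contact_force: [0.7, 0.1, 0.1]
gripper_width: 0.023
```

Run:
```python
from st import *
st()
im=ctrl.capture('wrist');cv2.imwrite("pics/j_wrist.png",im[:,:,::-1])
```

```text
t 24.55 chest x 16.44 lat(err from .567) 1.03 z 90.61 mm yawerr deg -0.05 tooly [ 0.e+00 -4.e-04 -1.e+00] tilt z.z -0.0004 F along -0.2 side 0.7 z 0.1 M [-0.01  0.01  0.  ] w 0.0230
```

Request:
{"method": "arm_command", "body": {
  "steps": [
    {"translation": [0, 0, 1], "dr": [0, 0, 0], "jaw": 0.25},
    {"translation": [0, 0, 1], "dr": [0, 0, 0], "jaw": 0.25},
    {"translation": [0, 0, 0.5], "dr": [0, 0, 0], "jaw": 0.25},
    {"translation": [0, 0, 0], "dr": [0, 0, 0], "jaw": 0.25},
    {"translation": [0, 0, 0], "dr": [0, 0, 0], "jaw": 0.25}
  ]
}}

```text
t: 25.1
eef_pos: [0.5583, -0.1046, 0.0906]
tool_rot: [0.704, -0.069, 0.069, -0.704]
contact_force: [-0.1, 0.1, 0.9]
gripper_width: 0.0228
```

```bash
python3 -c "
from st import *
st()"
```

```text
t 25.10 chest x 13.56 lat(err from .567) 1.03 z 90.59 mm yawerr deg -0.02 tooly [ 1.e-04 -1.e-04 -1.e+00] tilt z.z -0.0001 F along -0.1 side -0.1 z 0.9 M [-0.05 -0.09 -0.01] w 0.0228
```

View pics/j_wrist.png

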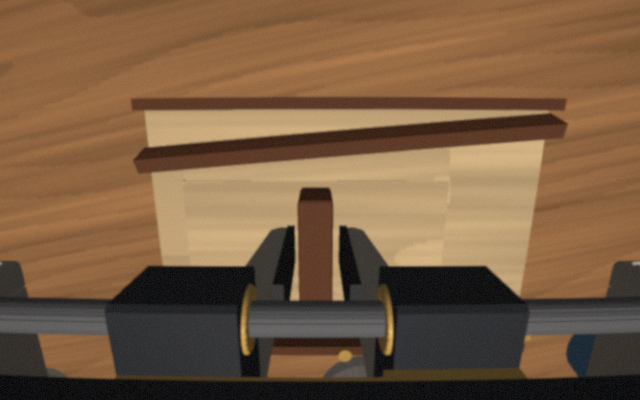

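The bar stands free between the pads and the lid is tucked under the dark strip. Next is a light tug to test tightness.

Request:
{"method": "arm_command", "body": {
  "steps": [
    {"translation": [0, 0, 0.4], "dr": [0, 0, 0], "jaw": 0.25},
    {"translation": [0, 0, 0.4], "dr": [0, 0, 0], "jaw": 0.25},
    {"translation": [0, 0, 0.4], "dr": [0, 0, 0], "jaw": 0.25},
    {"translation": [0, 0, 0], "dr": [0, 0, 0], "jaw": 0.25},
    {"translation": [0, 0, 0], "dr": [0, 0, 0], "jaw": 0.25}
  ]
}}

```text
t: 25.6
eef_pos: [0.5583, -0.1046, 0.0906]
tool_rot: [0.704, -0.069, 0.069, -0.703]
contact_force: [-1.3, -5.0, 0.4]
gripper_width: 0.0233
```

```bash
python3 -c "
from st import *
st()"
```

```text
t 25.60 chest x 13.51 lat(err from .567) 1.03 z 90.61 mm yawerr deg -0.07 tooly [-1.0e-04 -1.2e-03 -1.0e+00] tilt z.z -0.0012 F along 5.2 side -0.3 z 0.4 M [ 0.01 -1.16  0.02] w 0.0233
```

The lid holds a 5 N tug without moving (x 13.56 to 13.51), so it is tight. I centre the jaws and withdraw straight up.

Request:
{"method": "arm_command", "body": {
  "steps": [
    {"translation": [0, 0, -2], "dr": [0, 0, 0], "jaw": 0.4},
    {"translation": [0, 0, -2.6], "dr": [0, 0, 0], "jaw": 0.4},
    {"translation": [0, 0, 0], "dr": [0, 0, 0], "jaw": 0.4},
    {"translation": [0, 0, 0], "dr": [0, 0, 0], "jaw": 0.4},
    {"translation": [0, 0, 0], "dr": [0, 0, 0], "jaw": 0.4}
  ]
}}

```text
t: 26.1
eef_pos: [0.5578, -0.1075, 0.0906]
tool_rot: [-0.704, 0.069, -0.069, 0.704]
contact_force: [-0.5, 0.5, 0.1]
gripper_width: 0.0368
```

Request:
{"method": "arm_command", "body": {
  "steps": [
    {"translation": [0, -10, 0], "dr": [0, 0, 0], "jaw": 0.4},
    {"translation": [0, -20, 0], "dr": [0, 0, 0], "jaw": 0.4},
    {"translation": [0, -30, 0], "dr": [0, 0, 0], "jaw": 0.4},
    {"translation": [0, -40, 0], "dr": [0, 0, 0], "jaw": 0.4},
    {"translation": [0, -40, 0], "dr": [0, 0, 0], "jaw": 0.4}
  ]
}}

```text
t: 26.6
eef_pos: [0.5573, -0.1078, 0.2326]
tool_rot: [-0.704, 0.069, -0.069, 0.704]
contact_force: [1.3, 0.7, 0.5]
gripper_width: 0.0364
```

Request:
{"method": "arm_command", "body": {
  "steps": [
    {"translation": [0, 0, 0], "dr": [0, 0, 0], "jaw": 0.4},
    {"translation": [0, 0, 0], "dr": [0, 0, 0], "jaw": 0.4},
    {"translation": [0, 0, 0], "dr": [0, 0, 0], "jaw": 0.4},
    {"translation": [0, 0, 0], "dr": [0, 0, 0], "jaw": 0.4},
    {"translation": [0, 0, 0], "dr": [0, 0, 0], "jaw": 0.4}
  ]
}}

```text
t: 27.1
eef_pos: [0.557, -0.1078, 0.2294]
tool_rot: [0.704, -0.07, 0.068, -0.704]
contact_force: [-0.5, 0.1, -0.2]
gripper_width: 0.0366
```

Run:
```python
from st import *
st()
im=ctrl.capture('wrist');cv2.imwrite("pics/k_wrist.png",im[:,:,::-1])
im=ctrl.capture('scene');cv2.imwrite("pics/k_scene.png",im[:,:,::-1])
```

```text
t 27.10 chest x 16.89 lat(err from .567) 0.35 z 229.39 mm yawerr deg -0.02 tooly [-2.3e-03  2.0e-04 -1.0e+00] tilt z.z -0.0002 F along -0.0 side -0.5 z -0.2 M [-0.    0.   -0.06] w 0.0366
```

View pics/k_wrist.png

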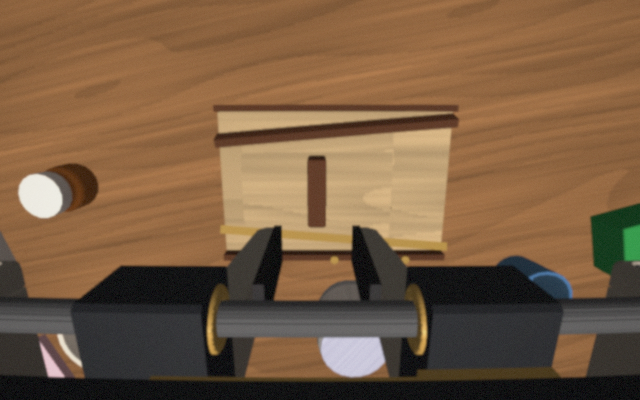

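View pics/k_scene.png

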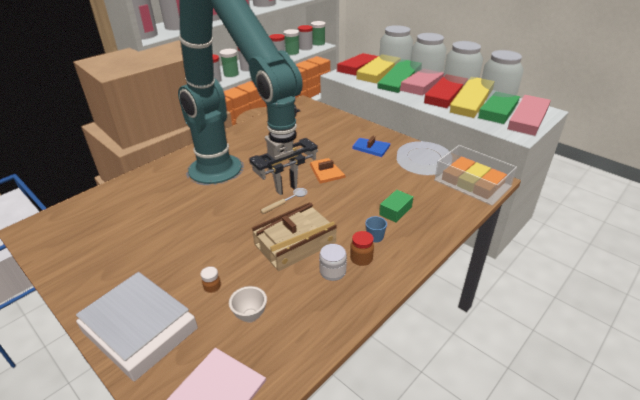

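The lid lies under both strips with its bar at wrist pixel (317,190). The gripper is clear, and the bystanders are where they were in the first scene view. Handing in.

```bash
python3 -c "
from plant import ctrl
print(ctrl.close_job())"
```

```text
the job is handed in; nothing more can be done
None
```

The chest is closed: the wooden lid is wedged in the dovetail way, the gripper is clear of it, and I handed the job in at about 27 s. I gripped the lid by its bar, lowered it into the wide end and slid it in. I then opened the jaws slightly and pushed home with the rear pad alone, in several strokes so it could centre itself.

- **Final push:** the last stroke reached 15.7 N along the way with 0.3 N of side force. No force reading went above that.
- **Side force:** the first stroke bound at about lid x +14.5 mm with 2.4 N of side force. I backed off, shifted slightly toward the brass side and pushed again; the later strokes stayed at 1.4 N or less.
- **Tightness:** after letting go, the lid did not move under a 5 N backward tug.
- **Last pictures:** the lid lies under both strips and the other things look to be where they started, judged by eye.
- **Disagreements:** my camera measurement of the chest length came out at 221.4 mm instead of 220. The strips measured about 2 mm wider than nominal, which would have put binding nearly 12 mm past the nominal point. The lid in fact bound close to nominal, so that width was probably a measuring error.

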